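Fire the automatic centre punch through the jig's guide bush

ROBOT

A 7-joint arm with a two-finger parallel gripper is mounted at the origin on the work surface. World frame = base frame: x ahead of the robot, y to its left, z up, the work surface at z = 0. Lengths are in m, angles in rad, forces in N, time in s.
With the tool pointing down it reaches from about 0.4 to 0.85 m from the base axis. Payload 4.5 kg.
Tool frame: the origin (TCP) lies midway between the tips of the shut fingers; the grasp point (between the pads) lies 19 mm behind it; z points along the fingers, y is the direction in which the jaws open and shut (so a half turn about z gives the same grasp; the last joint's range is limited). The gripper opens to 88 mm and grips with 3 to 60 N. Pads are 18 mm wide; open, the fingers measure 123 mm over their backs; the gripper's body (75 mm by 187 mm) begins 45 mm behind the grasp point.
Start: joints at [-1.139, 0.689, -0.195, 1.565, 0.157, 0.902, -0.215], TCP at [0.242, 0.576, 0.239] pointing down, gripper open.
Joint ranges: [-3.01, 3.01], [-0.46, 2.08], [-1.47, 1.51], [0.13, 2.56], [-1, 4.14], [0.04, 2.09], [-2.66, 2.66]. Speed limits (rad/s): [2.57, 2.57, 3.14, 3.14, 3.14, 3.14, 3.14].

INTERFACE

Orientations are given as a unit quaternion [x, y, z, w].
In Python, from plant import sensors, optics, finish_job gives the robot as it stands. The module is installed in compiled form; this text tells all that it offers.
- The arm moves only by the tool carry_out, never from a script. Its argument "rows" is a list of rows, each an object with "claw": the opening, from 0 (shut) to 1 (fully open); "dp": the shift along the tool's x, y, z in cm, a list of three; "delta_rot": the turn, a rotation vector about the tool's x, y, z in rad, a list of three. In form: [{"claw": claw, "dp": [dx, dy, dz], "delta_rot": [rx, ry, rz]}, ...]. A call has exactly 5 rows; each row is the pose to reach, as a shift and turn from the pose measured when the call began, along the tool's axes at that moment; what a row does not reach only later rows make up. A row lasts 1/10 s, in which the tool goes at most 50 mm and 8.59 degrees, less where a joint would pass 70% of its speed; a pose out of reach is approached as far as the arm can. A call with a gripper value outside its range is refused whole. The fingers move at their own pace and stop on an object; "force" is the grip in N (left out, the last holds). Time passes only in rows, so rows that repeat a pose let the fingers close, or fill a call up. It gives the time, the measured TCP pose, the force and the opening at its end, in the units of the state.
- sensors.get_state(): the state, without advancing time (a new reading comes with each control period).
- optics.snapshot(name): name is "side" or "top" or "wrist"; returns a dict with "pixels" (384x512x3 uint8, blue, green, red), "intrinsics" (3x3 intrinsics, pixels), "rvec" (rotation vector, rad) and "tvec" (3), from world to camera coordinates, as OpenCV has them; the wrist camera has in their place "T_tool_cam" (4x4, takes a point from camera to tool coordinates, whose origin is the TCP and whose axes are the flange's). Camera axes: x right, y down, z forward; pixel columns grow to the right and rows downward; lengths in m; the calibration is good to about 2 mm. A picture is of the moment at which its call begins: read the wrist's pose just before it. There is no depth.
- finish_job(): hands the job in, once; it reports no verdict.
The state is a dict: "clock": time; "q": joint angles; "qd": joint speeds; "joint_torque": joint torques, N m; "tool_pos": TCP position; "eef_rot": TCP orientation; "contact_force": force on the tool from outside, world axes, zero at the start; "moment": the same for the moment, N m; "opening": opening from 0.0 (shut) to 1.0 (fully open).
Only numpy, scipy, OpenCV 4.12 (cv2) and the standard library are available. Lean on these libraries where they do the work, as an engineer would, in place of code of your own. Each camera call takes 0.05 s, during which the arm holds its last target.

TASK

Take the automatic centre punch (the one with the wide dark cap) out of the tool stand, put its nose down the raised guide bush of the marking jig and press it straight down on the workpiece inside until its spring trips with a snap. Stop pressing as soon as it snaps, without driving the punch hard against its end stop. Then set the punch gently back upright, fully home in the free hole of the stand, let go of it, and leave the other tools on the bench alone.

Things in the scene. Friction and masses are not known exactly. Their poses are not given: they have to be found in the camera images.
- punch_grip (a point): the loose automatic punch, 130 g, upright in a stand hole. Point on its axis, z up from tip to cap. Dark cap 19 mm wide, 14 to 26 mm above the point; steel sleeve 16 mm wide (the grip), from 14 mm above to the shoulder 48 mm below; then a slim nose 8 mm wide, 40 mm long, its last 9 mm tapering to a 3 mm tip 88 mm below the point. The wide cap tells it from the pin punch
- punch_tip (a point): the tip of the automatic punch's nose, at the lower end of its axis; it moves with the nose
- punch_nose (a joint): how far the nose is pushed into the sleeve, m: 0 fully out (start), 0.012 at the solid end stop. The push needed rises from 2 N at once to 4 N at 5 mm and 13 N at 9 mm; there it trips with a snap: the nose jumps in to 10.5 mm or more and the push drops to 5 to 8 N until the stop, where force climbs steeply. Springs back out when unloaded
- bush (a point): centre of the mouth of the jig's guide bush: a round collar 24 mm wide, 8 mm proud of the jig's top, with an upright bore 9.8 mm wide for the nose; mouth 48 mm above the bench. The workpiece's face lies across the bore 9 to 26 mm below the mouth: that level differs each time and is neither measured nor visible
- jig: marking jig, fixed to the bench, holding the workpiece inside: dark steel block 130 (x) x 100 (y) x 40 mm with flush screw heads, one raised bush, and a clamp screw that sticks out 30 mm on its -x side; origin at the centre of its underside. The bush is at x +25 mm, y -15 mm in its frame
- stand: wooden tool stand 60 (x) x 130 (y) x 65 mm, fixed to the bench; origin at the centre of its underside. Two upright holes on its y axis, 70 mm apart: 18 mm wide, 20 mm deep to a ledge on which the sleeve's shoulder stands, then 12 mm wide down to the bench for the nose. Fully home, punch_grip is 28 mm above the hole's mouth
- stand_hole0 (a point): centre of the mouth of the stand's hole at its -y end, 65 mm above the bench
- stand_hole1 (a point): centre of the mouth of the stand's hole at its +y end, 65 mm above the bench
- pin_punch: a plain pin punch standing in the stand's other hole, not to be used: 15 mm shaft with a thinner 10 mm top and no cap, 60 mm tall from its shoulder (origin, on the stand's ledge), so lower than the automatic punch
- wrench: open-ended wrench, 140 mm, lying flat; a bystander, origin near its middle
- hammer_tool: hammer, 200 mm, lying; a bystander, origin near its middle
- die_plate: steel plate 100 x 120 x 30 mm with dark holes and two short pins standing on it; a bystander, origin at the centre of its underside
- ground_block: bare ground metal block 90 x 120 x 25 mm; a bystander, origin at the centre of its underside
- hex_key: L-shaped hex key, 150 mm, lying flat; a bystander, origin near its middle
- oil_pot: open brass-coloured pot, 72 mm wide, 75 mm tall; a bystander, origin at the centre of its underside
- collet: short plain steel cylinder, 36 mm wide, 30 mm tall; a bystander, origin at the centre of its underside
Mind the look-alikes: they are no part of the job. What is meant by the stand is not purple, and is the larger of those in its own colour.

How it is judged:
By the outcome, as a careful person would: the job done as asked, in the order asked, and still so for the second after the job is handed in, with the robot touching nothing.
It also fails if it takes over 64 s, if anything falls off the work surface, if the arm or the gripper's body presses on something with over 40 N, if the wrist force passes 120 N, or if a joint passes its speed limit or range.

## Working session

There is one attempt and no reset: what is moved stays moved. The work goes in short steps, Python scripts to look and compute and a tool call to move; the robot and the scene stay as the last step left them, time stands still between calls to the robot, and variables do not carry over. Pictures are saved under pics/ and viewed, and the job is handed in when it is done.

Besides the shell and the picture viewer there is one more tool, called as name([rows], argument=value, ...), one row to a line, values as JSON. carry_out: Moves the arm, as the interface text tells. Its arguments: {"type":"object","properties":{"rows":{"type":"array"},"force":{"type":"number"}},"required":["rows"]}

```bash
mkdir -p pics; cat > h.py <<'E'
import numpy as np, cv2
from plant import sensors, optics
from scipy.spatial.transform import Rotation as R
def snap(name, fn):
    s=sensors.get_state(); d=optics.snapshot(name)
    cv2.imwrite('pics/'+fn+'.png', d['pixels'])
    T=np.eye(4)  # cam->world
    if name=='wrist':
        W=np.eye(4); W[:3,:3]=R.from_quat(s['eef_rot']).as_matrix(); W[:3,3]=s['tool_pos']
        T=W@np.array(d['T_tool_cam'])
    else:
        C=np.eye(4); C[:3,:3]=cv2.Rodrigues(np.array(d['rvec'],float))[0]; C[:3,3]=np.ravel(d['tvec']); T=np.linalg.inv(C)
    np.savez('pics/'+fn+'.npz',T=T,K=np.array(d['intrinsics'])); return d['pixels']
def load(fn):
    z=np.load('pics/'+fn+'.npz'); return z['T'],z['K']
def px2z(fn,u,v,z):
    T,K=load(fn); r=T[:3,:3]@np.linalg.inv(K)@[u,v,1.]; o=T[:3,3]; return o+r*(z-o[2])/r[2]
def proj(fn,p):
    T,K=load(fn); c=np.linalg.inv(T)@np.append(p,1); q=K@c[:3]; return q[:2]/q[2]
def crop(fn,u,v,w,h,k,out):
    im=cv2.imread('pics/'+fn+'.png')[max(0,v):v+h,max(0,u):u+w]
    cv2.imwrite('pics/'+out+'.png',cv2.resize(im,None,fx=k,fy=k,interpolation=cv2.INTER_CUBIC))
def tri(obs):
    A=[];b=[]
    for fn,u,v in obs:
        T,K=load(fn); r=T[:3,:3]@np.linalg.inv(K)@[u,v,1.]; r/=np.linalg.norm(r); P=np.eye(3)-np.outer(r,r); A.append(P); b.append(P@T[:3,3])
    p=np.linalg.lstsq(np.vstack(A),np.hstack(b),rcond=None)[0]; return p
def st():
    s=sensors.get_state(); print({k:np.round(s[k],4).tolist() for k in ('clock','q','tool_pos','eef_rot','contact_force','moment','opening')})
    M=R.from_quat(s['eef_rot']).as_matrix(); print(M.round(3)); return s
E
python3 - <<'E'
from h import *
st()
for n in('side','top','wrist'): snap(n,n+'0'); T,K=load(n+'0'); print(n,T.round(3).tolist(),K[0,0])
E
```

```text
{'clock': 0.0, 'q': [-1.1392, 0.69, -0.1945, 1.5663, 0.1573, 0.9025, -0.2151], 'tool_pos': [0.2419, 0.5756, 0.2379], 'eef_rot': [0.1975, 0.9803, -0.0009, -0.0001], 'contact_force': [-0.709, -0.2816, 0.8406], 'moment': [-0.0199, 0.0206, -0.0408], 'opening': 1.003}
[[-0.922  0.387 -0.001]
 [ 0.387  0.922 -0.002]
 [-0.    -0.002 -1.   ]]
side [[-0.993, -0.067, 0.099, 0.476], [-0.12, 0.601, -0.79, 1.0], [-0.006, -0.796, -0.605, 0.765], [0.0, 0.0, 0.0, 1.0]] 484.93283069024056
top [[0.013, -0.992, 0.125, 0.441], [-1.0, -0.013, -0.001, 0.093], [0.003, -0.125, -0.992, 1.247], [0.0, 0.0, 0.0, 1.0]] 450.0271401940476
wrist [[0.387, 0.888, 0.248, 0.179], [0.922, -0.372, -0.107, 0.603], [-0.002, 0.269, -0.963, 0.385], [0.0, 0.0, 0.0, 1.0]] 272.1339946543333
```

View pics/side0.png

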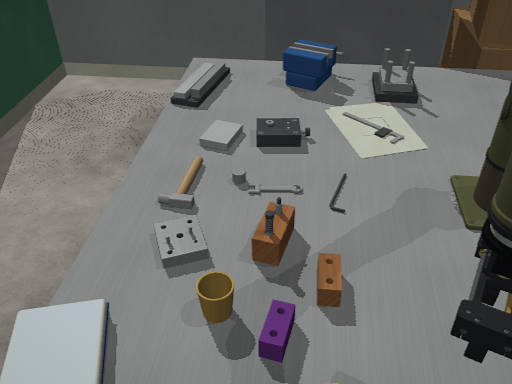

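View pics/top0.png

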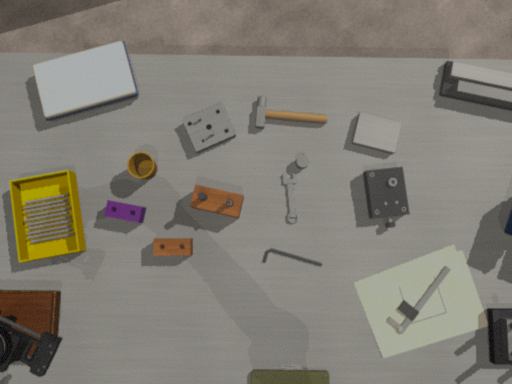

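View pics/wrist0.png

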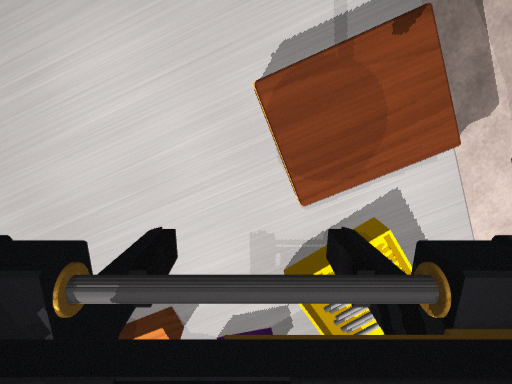

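Stand candidates in the top view are the large orange one (217,201) holding two tools, a small orange one (172,247) and a purple one (125,212). The large orange one fits, since it is the larger of its colour and holds the tools. I'll confirm with crops, and crop the jig at (387,195) too.

```bash
python3 - <<'E'
from h import *
crop('side0',240,185,70,85,7,'c1'); crop('top0',180,170,75,60,8,'c2'); crop('top0',355,155,65,80,7,'c3'); crop('side0',245,105,75,50,8,'c4')
E
```

```text
(no output)
```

View pics/c1.png

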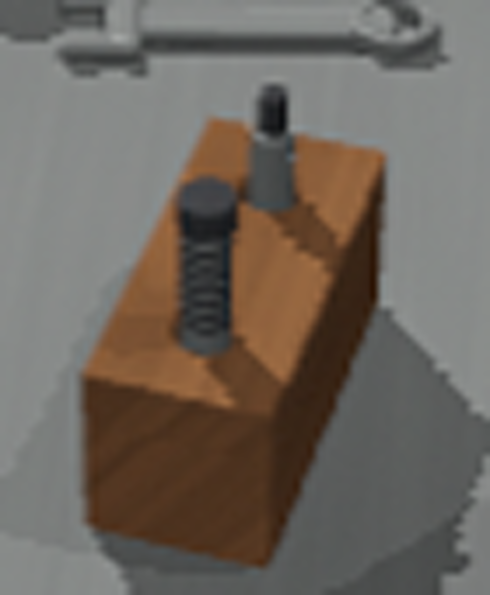

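View pics/c2.png

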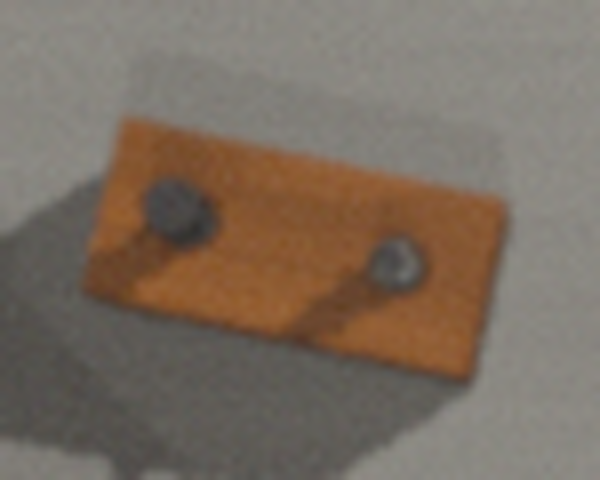

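View pics/c3.png

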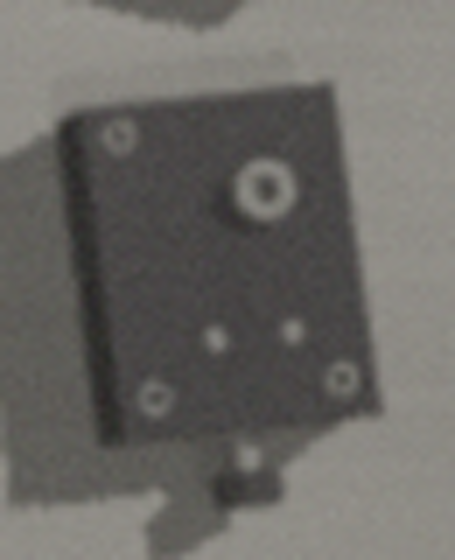

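View pics/c4.png

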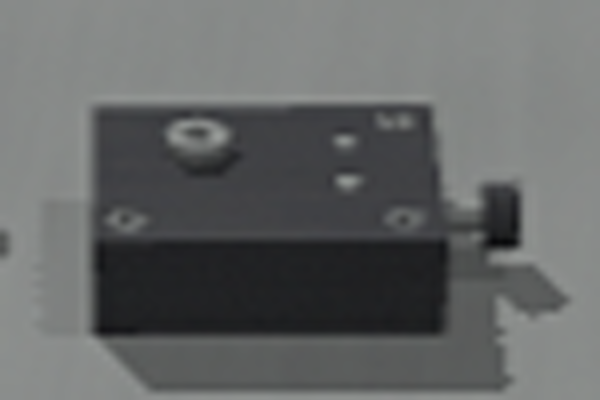

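```bash
python3 - <<'E'
from h import *
f=lambda n:n.round(4).tolist()
print('cap', f(px2z('top0',202.1,196.1,.119)), f(px2z('side0',269.5,211.9,.119)), f(tri([('top0',202.1,196.1),('side0',269.5,211.9)])))
print('bush', f(px2z('top0',392.6,181.5,.048)), f(px2z('side0',269.4,121.3,.048)), f(tri([('top0',392.6,181.5),('side0',269.4,121.3)])))
for u,v in [(125,118),(506,200),(472,380),(85,292)]: print('stand',f(px2z('top0',180+u/8,170+v/8,.065)))
for u,v in [(70,115),(330,85),(380,408),(122,440)]: print('jig',f(px2z('top0',355+u/7,155+v/7,.04)))
print('pin', f(px2z('top0',180+398/8,170+265/8,.105)), f(px2z('side0',240+272/7,185+92/7,.105)))
E
```

```text
cap [0.5493, 0.2282, 0.119] [0.5504, 0.2333, 0.119] [0.5502, 0.2287, 0.115]
bush [0.6022, -0.2744, 0.048] [0.6019, -0.2695, 0.048] [0.6026, -0.2754, 0.0447]
stand [0.5844, 0.2526, 0.065]
stand [0.5588, 0.1262, 0.065]
stand [0.4994, 0.1364, 0.065]
stand [0.5266, 0.2641, 0.065]
jig [0.6299, -0.2025, 0.04]
jig [0.643, -0.3038, 0.04]
jig [0.5178, -0.3195, 0.04]
jig [0.5043, -0.2203, 0.04]
pin [0.5336, 0.1591, 0.105] [0.5364, 0.1678, 0.105]
```

carry_out([
  {"claw": 1,"dp": [-4,-2,0],"delta_rot": [0,0,0.14]},
  {"claw": 1,"dp": [-8,-4,0],"delta_rot": [0,0,0.28]},
  {"claw": 1,"dp": [-12,-6,0],"delta_rot": [0,0,0.42]},
  {"claw": 1,"dp": [-16,-8,0],"delta_rot": [0,0,0.56]},
  {"claw": 1,"dp": [-20,-10,0],"delta_rot": [0,0,0.7]},
], force=40)

```text
clock: 0.65
tool_pos: [0.3884, 0.4045, 0.2382]
eef_rot: [0.524, 0.852, -0.001, 0.0]
contact_force: [0.4, 1.3, -0.3]
opening: 1.001
```

```bash
cat >> h.py <<'E'
def goal(xyz, yh):
    "print dp (cm) and delta_rot to reach TCP xyz, tool down, tool y heading yh deg"
    s=sensors.get_state(); M=R.from_quat(s['eef_rot']).as_matrix()
    a=np.deg2rad(yh); y=np.array([np.cos(a),np.sin(a),0]); z=np.array([0,0,-1.]); x=np.cross(y,z)
    G=np.column_stack([x,y,z]); print('t',round(s['clock'],2),'pos',np.round(s['tool_pos'],4),'F',np.round(s['contact_force'],1),'op',round(float(s['opening']),3))
    print('dp cm',(M.T@(np.array(xyz)-s['tool_pos'])*100).round(2),'rot',R.from_matrix(M.T@G).as_rotvec().round(4))
E
python3 - <<'E'
from h import *
goal([.549,.229,.22],-11.5)
E
```

```text
t 0.65 pos [0.3884 0.4045 0.2382] F [ 0.4  1.3 -0.3] op 1.001
dp cm [-22.9    6.42   1.83] rot [-0.0008  0.0014  0.6682]
```

carry_out([
  {"claw": 1,"dp": [-4.6,1.3,0.4],"delta_rot": [0,0,0.134]},
  {"claw": 1,"dp": [-9.2,2.6,0.8],"delta_rot": [0,0,0.268]},
  {"claw": 1,"dp": [-13.8,3.9,1.1],"delta_rot": [0,0,0.4]},
  {"claw": 1,"dp": [-18.4,5.2,1.5],"delta_rot": [0,0,0.534]},
  {"claw": 1,"dp": [-22.9,6.4,1.8],"delta_rot": [0,0,0.668]},
])

```text
clock: 1.15
tool_pos: [0.5498, 0.2272, 0.22]
eef_rot: [0.776, 0.631, -0.001, 0.0]
contact_force: [1.0, 1.0, 0.5]
opening: 0.999
```

carry_out([
  {"claw": 1,"dp": [0,0,0],"delta_rot": [0,0,0]},
  {"claw": 1,"dp": [0,0,0],"delta_rot": [0,0,0]},
  {"claw": 1,"dp": [0,0,0],"delta_rot": [0,0,0]},
  {"claw": 1,"dp": [0,0,0],"delta_rot": [0,0,0]},
  {"claw": 1,"dp": [0,0,0],"delta_rot": [0,0,0]},
])

```text
clock: 1.65
tool_pos: [0.5489, 0.2288, 0.2201]
eef_rot: [0.775, 0.632, -0.001, -0.0]
contact_force: [-1.2, 0.8, 0.2]
opening: 0.999
```

```bash
python3 - <<'E'
from h import *
snap('wrist','w1'); goal([.549,.229,.22],-11.5)
print(proj('w1',[.549,.229,.119]),proj('w1',[.549,.229,.065]))
E
```

```text
t 1.7 pos [0.5491 0.2285 0.2201] F [-0.5 -0.5  1.2] op 0.996
dp cm [ 0.05 -0.02  0.01] rot [-0.001   0.0013 -0.003 ]
[250.62052279 196.27657134] [250.83385501 183.42249781]
```

View pics/w1.png

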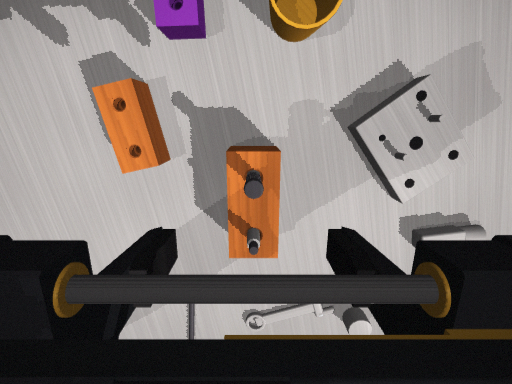

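```bash
python3 - <<'E'
from h import *
crop('w1',215,140,80,125,6,'c5')
E
```

```text
(no output)
```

View pics/c5.png

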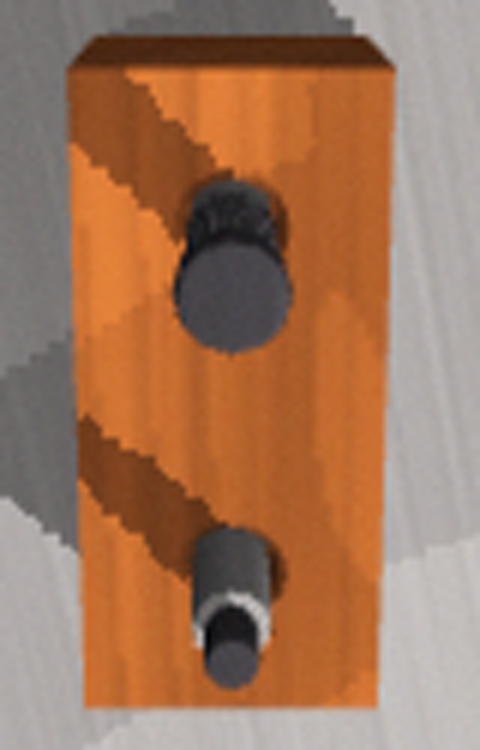

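```bash
python3 - <<'E'
from h import *
f=lambda n:n.round(4).tolist()
P=[px2z('w1',215+u/6,140+v/6,.065) for u,v in [(68,70),(395,70),(378,708),(85,708)]]
for p in P: print(f(p))
c=np.mean(P,0); d=(P[0]+P[1]-P[2]-P[3])/2; print(f(c),f(d),np.linalg.norm(d),np.degrees(np.arctan2(d[1],d[0])), 'h1',f(c+.035*d/np.linalg.norm(d)),'h0',f(c-.035*d/np.linalg.norm(d)))
print('cap',f(px2z('w1',253.6,189.5,.119)))
print('pin',f(px2z('w1',215+232/6,140+665/6,.105)))
print(proj('top0',px2z('w1',253.6,189.5,.119)),proj('side0',px2z('w1',253.6,189.5,.119)))
E
```

```text
[0.5298, 0.2696, 0.065]
[0.5886, 0.2575, 0.065]
[0.5627, 0.13, 0.065]
[0.5038, 0.1421, 0.065]
[0.5462, 0.1998, 0.065] [0.026, 0.1275, -0.0] 0.13007845393823134 78.4873254190205 h1 [0.5532, 0.2341, 0.065] h0 [0.5393, 0.1655, 0.065]
cap [0.5531, 0.2349, 0.119]
pin [0.5391, 0.1656, 0.105]
[199.46944763 194.56872656] [268.11178425 212.30268177]
```

carry_out([
  {"claw": 1,"dp": [-4.5,1.5,0],"delta_rot": [0,0,0]},
  {"claw": 1,"dp": [-9.0,3,0],"delta_rot": [0,0,0]},
  {"claw": 1,"dp": [-13.5,4.5,0],"delta_rot": [0,0,0]},
  {"claw": 1,"dp": [-18,6,0],"delta_rot": [0,0,0]},
  {"claw": 1,"dp": [-22.5,7.5,0],"delta_rot": [0,0,0]},
])

```text
clock: 2.2
tool_pos: [0.577, -0.0081, 0.2206]
eef_rot: [0.775, 0.632, -0.001, 0.0]
contact_force: [-0.3, -0.9, -0.1]
opening: 0.999
```

```bash
python3 - <<'E'
from h import *
goal([.602,-.2744,.149],-11.5)
E
```

```text
t 2.2 pos [ 0.577  -0.0081  0.2206] F [-0.3 -0.9 -0.1] op 0.999
dp cm [-25.58   7.8    7.17] rot [-0.0006  0.0009 -0.0014]
```

carry_out([
  {"claw": 1,"dp": [-4.6,1.4,1.3],"delta_rot": [0,0,0]},
  {"claw": 1,"dp": [-9.2,2.8,2.6],"delta_rot": [0,0,0]},
  {"claw": 1,"dp": [-13.8,4.2,3.9],"delta_rot": [0,0,0]},
  {"claw": 1,"dp": [-18.4,5.6,5.2],"delta_rot": [0,0,0]},
  {"claw": 1,"dp": [-23,7.0,6.5],"delta_rot": [0,0,0]},
])

```text
clock: 2.7
tool_pos: [0.5996, -0.2488, 0.1554]
eef_rot: [0.775, 0.633, -0.0, 0.0]
contact_force: [0.4, 0.4, 0.0]
opening: 1.001
```

```bash
python3 - <<'E'
from h import *
goal([.602,-.2744,.149],-11.5)
E
```

```text
t 2.7 pos [ 0.5996 -0.2488  0.1554] F [0.4 0.4 0. ] op 1.001
dp cm [-2.46  0.75  0.64] rot [-0.0003  0.0005 -0.0003]
```

carry_out([
  {"claw": 1,"dp": [-1.2,0.4,0.3],"delta_rot": [0,0,0]},
  {"claw": 1,"dp": [-2.46,0.75,0.64],"delta_rot": [0,0,0]},
  {"claw": 1,"dp": [-2.46,0.75,0.64],"delta_rot": [0,0,0]},
  {"claw": 1,"dp": [-2.46,0.75,0.64],"delta_rot": [0,0,0]},
  {"claw": 1,"dp": [-2.46,0.75,0.64],"delta_rot": [0,0,0]},
])

```text
clock: 3.2
tool_pos: [0.6029, -0.2716, 0.1495]
eef_rot: [0.773, 0.634, 0.0, -0.0]
contact_force: [-0.2, -0.2, 0.2]
opening: 0.996
```

```bash
python3 - <<'E'
from h import *
snap('wrist','w2'); goal([.602,-.2744,.149],-11.5)
crop('w2',190,130,130,95,6,'c6')
E
```

```text
t 3.25 pos [ 0.6028 -0.272   0.1495] F [-0.3 -0.9  0.5] op 1.0
dp cm [-0.26 -0.03  0.05] rot [ 0.0003 -0.0008  0.0027]
```

View pics/c6.png

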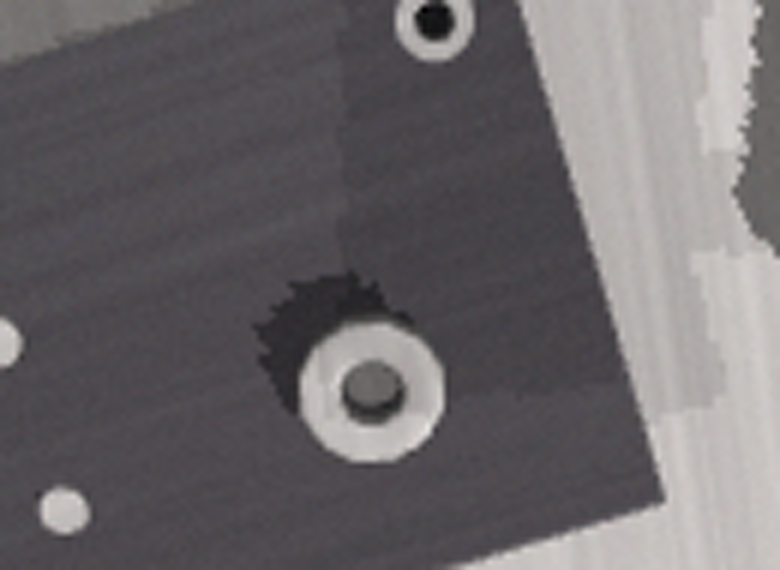

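View pics/w2.png

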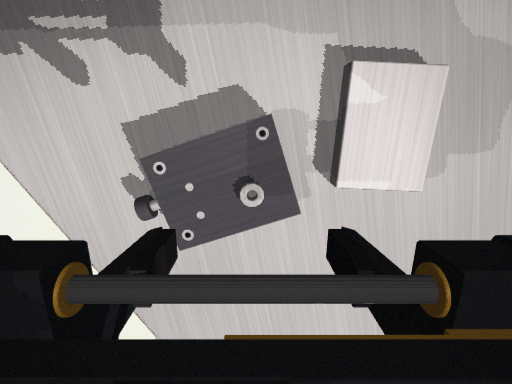

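```bash
python3 - <<'E'
from h import *
# fit ellipse on cap & bush
im=cv2.imread('pics/w2.png')[170:220,225:280]; g=cv2.cvtColor(im,cv2.COLOR_BGR2GRAY)
m=(g>135).astype(np.uint8); c=max(cv2.findContours(m,0,1)[0],key=cv2.contourArea); print('bush',cv2.fitEllipse(c))
im=cv2.imread('pics/w1.png')[170:220,225:280]
hsv=cv2.cvtColor(im,cv2.COLOR_BGR2HSV)
m=((hsv[...,1]<60)&(hsv[...,2]>60)&(hsv[...,2]<110)).astype(np.uint8)
for c in cv2.findContours(m,0,1)[0]:
    if cv2.contourArea(c)>80: print('cap',cv2.fitEllipse(c),cv2.contourArea(c))
print('bush',px2z('w2',251.7,194.7,.048),'cap',px2z('w1',253.4,189.3,.119))
E
```

```text
bush ((26.605093002319336, 25.069032669067383), (22.143484115600586, 23.353321075439453), 85.72261810302734)
cap ((28.57065773010254, 19.1517276763916), (16.607744216918945, 17.765296936035156), 74.41638946533203) 230.0
bush [ 0.60448887 -0.27001802  0.048     ] cap [0.55293991 0.23514773 0.119     ]
```

carry_out([
  {"claw": 1,"dp": [4.5,-1.4,-1.3],"delta_rot": [0,0,0]},
  {"claw": 1,"dp": [9.0,-2.8,-2.6],"delta_rot": [0,0,0]},
  {"claw": 1,"dp": [13.5,-4.2,-4],"delta_rot": [0,0,0]},
  {"claw": 1,"dp": [18,-5.6,-4],"delta_rot": [0,0,0]},
  {"claw": 1,"dp": [22.5,-7,-4],"delta_rot": [0,0,0]},
])

```text
clock: 3.75
tool_pos: [0.5784, -0.0344, 0.1908]
eef_rot: [0.773, 0.634, 0.001, 0.0]
contact_force: [-0.0, 1.1, -0.1]
opening: 0.998
```

```bash
python3 - <<'E'
from h import *
goal([.551,.2315,.16],-11.5)
E
```

```text
t 3.75 pos [ 0.5784 -0.0344  0.1908] F [-0.   1.1 -0.1] op 0.998
dp cm [25.54 -7.87  3.11] rot [ 0.002  -0.0019  0.0045]
```

carry_out([
  {"claw": 1,"dp": [4.6,-1.4,0],"delta_rot": [0,0,0.004]},
  {"claw": 1,"dp": [9.2,-2.8,0],"delta_rot": [0,0,0.004]},
  {"claw": 1,"dp": [13.8,-4.2,0],"delta_rot": [0.001,-0.001,0.004]},
  {"claw": 1,"dp": [18.4,-5.6,0.5],"delta_rot": [0.002,-0.002,0.004]},
  {"claw": 1,"dp": [23,-7.1,1],"delta_rot": [0.002,-0.002,0.004]},
])

```text
clock: 4.25
tool_pos: [0.5528, 0.2084, 0.1817]
eef_rot: [0.774, 0.634, 0.001, -0.0]
contact_force: [1.2, -0.6, 0.3]
opening: 1.0
```

```bash
python3 - <<'E'
from h import *
goal([.551,.2315,.145],-11.5)
E
```

```text
t 4.25 pos [0.5528 0.2084 0.1817] F [ 1.2 -0.6  0.3] op 1.0
dp cm [ 2.23 -0.63  3.67] rot [ 0.0008 -0.0011  0.0025]
```

carry_out([
  {"claw": 1,"dp": [1.2,-0.3,1.2],"delta_rot": [0,0,0.0025]},
  {"claw": 1,"dp": [2.23,-0.63,2.4],"delta_rot": [0.001,-0.001,0.0025]},
  {"claw": 1,"dp": [2.23,-0.63,3.7],"delta_rot": [0.001,-0.001,0.0025]},
  {"claw": 1,"dp": [2.23,-0.63,3.7],"delta_rot": [0.001,-0.001,0.0025]},
  {"claw": 1,"dp": [2.23,-0.63,3.7],"delta_rot": [0.001,-0.001,0.0025]},
])

```text
clock: 4.75
tool_pos: [0.5515, 0.2287, 0.1444]
eef_rot: [0.776, 0.631, -0.001, 0.001]
contact_force: [-0.0, 0.4, 0.3]
opening: 1.002
```

```bash
python3 - <<'E'
from h import *
snap('wrist','w3'); snap('side','s3'); snap('top','t3'); goal([.551,.2315,.145],-11.5)
a=cv2.resize(cv2.imread('pics/w3.png')[120:280,190:310],None,fx=3.5,fy=3.5)
b=cv2.resize(cv2.imread('pics/s3.png')[150:280,220:320],None,fx=3.5,fy=3.5)
h=max(a.shape[0],b.shape[0]); f=lambda i:cv2.copyMakeBorder(i,0,h-i.shape[0],0,0,0)
cv2.imwrite('pics/c7.png',np.hstack([f(a),f(b)]))
E
```

```text
t 4.9 pos [0.5519 0.23   0.1453] F [-0.1 -0.7  0.3] op 0.997
dp cm [ 0.13 -0.11  0.03] rot [ 0.0009 -0.0001 -0.0024]
```

View pics/c7.png

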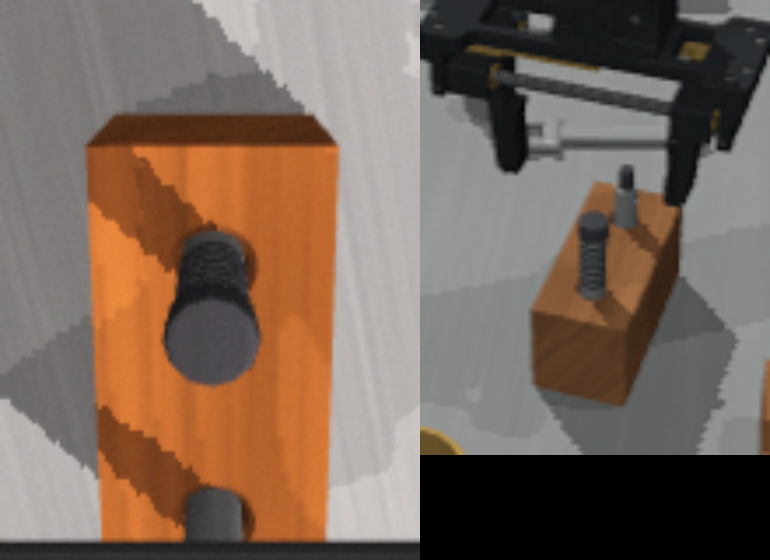

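```bash
python3 - <<'E'
from h import *
print('cap',px2z('w3',250.2,217.1,.119), 'TCP proj',proj('w3',[.5519,.23,.119]))
print('s3 TCP',proj('s3',[.5519,.23,.1453]),'tips y+-',[proj('s3',np.array([.5519,.23,.1453])+k*np.array([.98,-.2,0])) for k in(.044,-.044)])
print('t3 tips',[proj('t3',np.array([.5519,.23,.1453])+k*np.array([.98,-.2,0])) for k in(.0615,-.0615)])
crop('s3',225,150,110,70,7,'c8'); crop('t3',150,130,110,130,5,'c9')
E
```

```text
cap [0.55301228 0.23543955 0.119     ] TCP proj [250.23056018 224.807101  ]
s3 TCP [269.00776978 200.92988455] tips y+- [array([248.67542724, 196.82302867]), array([289.80644562, 205.13093339])]
t3 tips [array([205.79686653, 169.85353709]), array([194.4032249 , 218.47712569])]
```

View pics/c8.png

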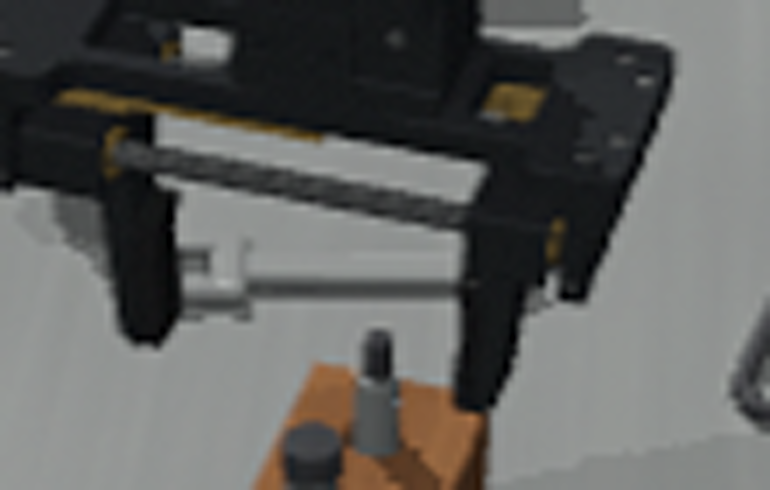

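View pics/c9.png

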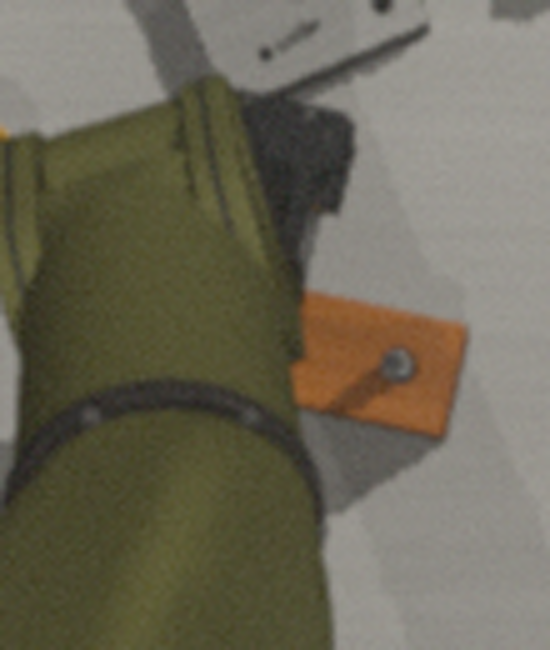

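carry_out([
  {"claw": 1,"dp": [0.4,-0.1,1.5],"delta_rot": [0.001,0,-0.002]},
  {"claw": 1,"dp": [0.4,-0.1,3],"delta_rot": [0.001,0,-0.002]},
  {"claw": 1,"dp": [0.4,-0.1,4.5],"delta_rot": [0.001,0,-0.002]},
  {"claw": 1,"dp": [0.4,-0.1,6],"delta_rot": [0.001,0,-0.002]},
  {"claw": 1,"dp": [0.4,-0.1,6.8],"delta_rot": [0.001,0,-0.002]},
])

```text
clock: 5.4
tool_pos: [0.5509, 0.2338, 0.0753]
eef_rot: [0.775, 0.633, -0.001, -0.0]
contact_force: [0.1, -0.6, -0.0]
opening: 1.0
```

carry_out([
  {"claw": 1,"dp": [0,0,0],"delta_rot": [0,0,0]},
  {"claw": 1,"dp": [0,0,0],"delta_rot": [0,0,0]},
  {"claw": 0.6,"dp": [0,0,0],"delta_rot": [0,0,0]},
  {"claw": 0.4,"dp": [0,0,0],"delta_rot": [0,0,0]},
  {"claw": 0.35,"dp": [0,0,0],"delta_rot": [0,0,0]},
])

```text
clock: 5.9
tool_pos: [0.5512, 0.234, 0.0758]
eef_rot: [0.775, 0.633, -0.001, -0.0]
contact_force: [-0.1, -0.2, -0.6]
opening: 0.751
```

```bash
python3 - <<'E'
from h import *
snap('wrist','w4'); snap('side','s4'); goal([.552,.234,.077],-11.5)
a=cv2.resize(cv2.imread('pics/w4.png')[120:310,170:330],None,fx=2.5,fy=2.5)
b=cv2.resize(cv2.imread('pics/s4.png')[180:280,220:320],None,fx=3.5,fy=3.5)
h=max(a.shape[0],b.shape[0]); f=lambda i:cv2.copyMakeBorder(i,0,h-i.shape[0],0,0,0)
cv2.imwrite('pics/c10.png',np.hstack([f(a),f(b)]))
E
```

```text
t 6.0 pos [0.5511 0.2339 0.0757] F [-0.9  0.1 -0. ] op 0.658
dp cm [ 0.03  0.09 -0.13] rot [-0.0015  0.0009 -0.0004]
```

View pics/c10.png

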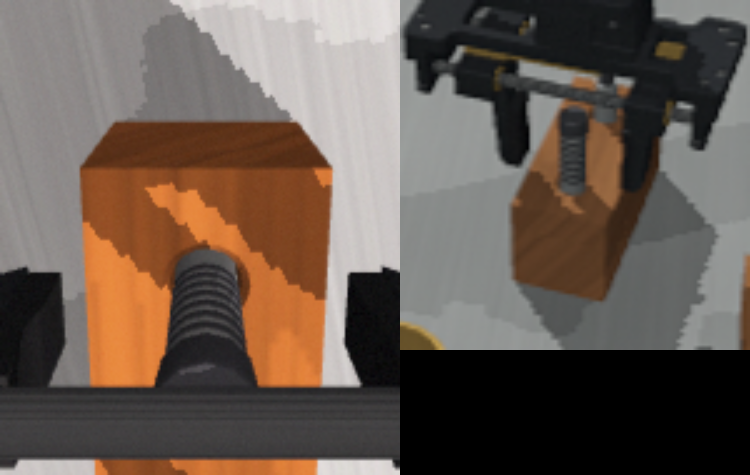

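carry_out([
  {"claw": 0.3,"dp": [0,0.04,-0.1],"delta_rot": [-0.001,0.001,0]},
  {"claw": 0.22,"dp": [0,0.04,-0.1],"delta_rot": [-0.001,0.001,0]},
  {"claw": 0.2,"dp": [0,0.04,-0.1],"delta_rot": [-0.001,0.001,0]},
  {"claw": 0.15,"dp": [0,0.04,-0.1],"delta_rot": [-0.001,0.001,0]},
  {"claw": 0.1,"dp": [0,0.04,-0.1],"delta_rot": [-0.001,0.001,0]},
], force=45)

```text
clock: 6.5
tool_pos: [0.5515, 0.2338, 0.0766]
eef_rot: [0.775, 0.633, -0.0, -0.0]
contact_force: [-0.4, -0.3, -0.4]
opening: 0.203
```

carry_out([
  {"claw": 0,"dp": [0,0,0],"delta_rot": [0,0,0]},
  {"claw": 0,"dp": [0,0,0],"delta_rot": [0,0,0]},
  {"claw": 0,"dp": [0,0,0],"delta_rot": [0,0,0]},
  {"claw": 0,"dp": [0,0,0],"delta_rot": [0,0,0]},
  {"claw": 0,"dp": [0,0,0],"delta_rot": [0,0,0]},
])

```text
clock: 7.0
tool_pos: [0.5516, 0.2338, 0.0767]
eef_rot: [0.775, 0.633, 0.0, -0.0]
contact_force: [0.3, -0.3, 2.6]
opening: 0.181
```

```bash
python3 - <<'E'
from h import *
goal([.552,.234,.077],-11.5); st()
E
```

```text
t 7.0 pos [0.5516 0.2338 0.0767] F [ 0.3 -0.3  2.6] op 0.181
dp cm [ 0.02  0.03 -0.03] rot [-0.0002 -0.0002 -0.0005]
{'clock': 7.0, 'q': [-0.5395, 0.8844, 0.1098, 1.7719, -0.1801, 0.495, -0.5121], 'tool_pos': [0.5516, 0.2338, 0.0767], 'eef_rot': [0.7745, 0.6325, 0.0, -0.0002], 'contact_force': [0.2693, -0.3279, 2.5688], 'moment': [-0.0484, -0.0038, 0.0375], 'opening': 0.1813}
[[ 0.2   0.98 -0.  ]
 [ 0.98 -0.2   0.  ]
 [ 0.   -0.   -1.  ]]
```

carry_out([
  {"claw": 0,"dp": [0,0,-1],"delta_rot": [0,0,0]},
  {"claw": 0,"dp": [0,0,-2.5],"delta_rot": [0,0,0]},
  {"claw": 0,"dp": [0,0,-5],"delta_rot": [0,0,0]},
  {"claw": 0,"dp": [0,0,-8],"delta_rot": [0,0,0]},
  {"claw": 0,"dp": [0,0,-11],"delta_rot": [0,0,0]},
])

```text
clock: 7.5
tool_pos: [0.5512, 0.2336, 0.1887]
eef_rot: [0.775, 0.633, -0.0, -0.0]
contact_force: [0.5, 0.8, -1.3]
opening: 0.176
```

```bash
python3 - <<'E'
from h import *
snap('wrist','w5'); goal([.603,-.271,.217],-11.5)
s=sensors.get_state();tip=np.array(s['tool_pos'])-[0,0,.0717];print(proj('w5',tip))
crop('w5',180,100,150,200,4,'c11')
E
```

```text
t 7.55 pos [0.5542 0.2346 0.1938] F [0.5 0.  1.4] op 0.183
dp cm [-48.55  14.92  -2.49] rot [ 0.0066 -0.0054 -0.0009]
[253.64186654 206.0814026 ]
```

View pics/c11.png

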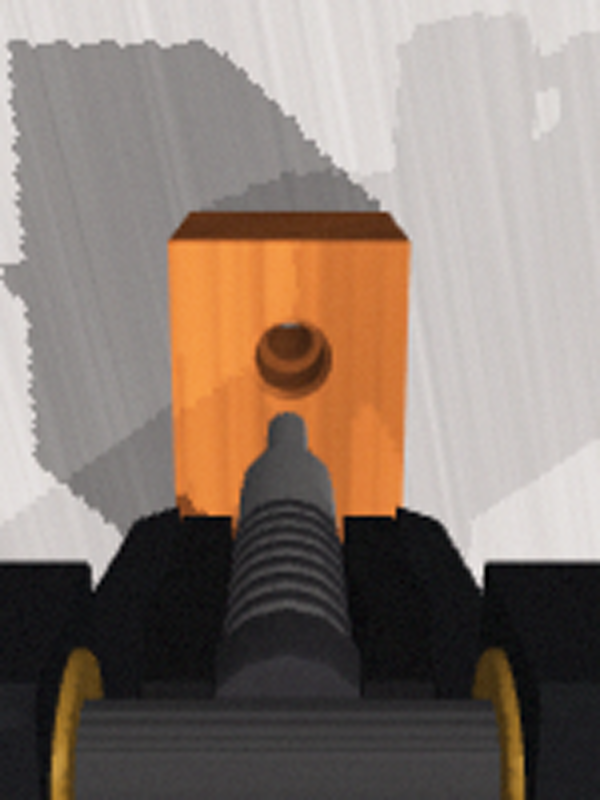

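carry_out([
  {"claw": 0,"dp": [-2,0.5,-2.4],"delta_rot": [0.003,-0.003,0]},
  {"claw": 0,"dp": [-6.5,2,-2.4],"delta_rot": [0.006,-0.005,0]},
  {"claw": 0,"dp": [-11,3.4,-2.4],"delta_rot": [0.006,-0.005,0]},
  {"claw": 0,"dp": [-15.5,4.8,-2.4],"delta_rot": [0.006,-0.005,0]},
  {"claw": 0,"dp": [-20,6.2,-2.4],"delta_rot": [0.006,-0.005,0]},
])

```text
clock: 8.05
tool_pos: [0.5745, 0.0244, 0.2182]
eef_rot: [0.775, 0.632, 0.001, 0.0]
contact_force: [1.0, -0.5, -1.5]
opening: 0.177
```

```bash
python3 - <<'E'
from h import *
goal([.603,-.2717,.16],-11.5)
E
```

```text
t 8.05 pos [0.5745 0.0244 0.2182] F [ 1.  -0.5 -1.5] op 0.177
dp cm [-28.44   8.71   5.81] rot [ 0.0012 -0.0005 -0.0006]
```

carry_out([
  {"claw": 0,"dp": [-4.5,1.4,0],"delta_rot": [0,0,0]},
  {"claw": 0,"dp": [-9,2.8,0],"delta_rot": [0,0,0]},
  {"claw": 0,"dp": [-13.5,4.1,0.5],"delta_rot": [0.001,0,0]},
  {"claw": 0,"dp": [-18,5.5,1],"delta_rot": [0.001,0,0]},
  {"claw": 0,"dp": [-22.5,6.9,2],"delta_rot": [0.001,0,0]},
])

```text
clock: 8.55
tool_pos: [0.5973, -0.2119, 0.1996]
eef_rot: [0.775, 0.632, 0.001, 0.001]
contact_force: [0.3, 0.3, -0.8]
opening: 0.18
```

```bash
python3 - <<'E'
from h import *
goal([.603,-.2717,.145],-11.5)
E
```

```text
t 8.55 pos [ 0.5973 -0.2119  0.1996] F [ 0.3  0.3 -0.8] op 0.18
dp cm [-5.74  1.75  5.46] rot [ 0.0021 -0.0004 -0.0007]
```

carry_out([
  {"claw": 0,"dp": [-3,0.9,1.5],"delta_rot": [0.001,0,0]},
  {"claw": 0,"dp": [-5.74,1.75,3],"delta_rot": [0.002,0,-0.001]},
  {"claw": 0,"dp": [-5.74,1.75,4.5],"delta_rot": [0.002,0,-0.001]},
  {"claw": 0,"dp": [-5.74,1.75,5.4],"delta_rot": [0.002,0,-0.001]},
  {"claw": 0,"dp": [-5.74,1.75,5.4],"delta_rot": [0.002,0,-0.001]},
])

```text
clock: 9.05
tool_pos: [0.6024, -0.269, 0.1445]
eef_rot: [0.774, 0.634, 0.0, -0.002]
contact_force: [0.4, 0.3, -0.6]
opening: 0.178
```

```bash
python3 - <<'E'
from h import *
goal([.603,-.2717,.145],-11.5)
E
```

```text
t 9.05 pos [ 0.6024 -0.269   0.1445] F [ 0.4  0.3 -0.6] op 0.178
dp cm [-0.25  0.11 -0.06] rot [-0.0031 -0.0028  0.0024]
```

carry_out([
  {"claw": 0,"dp": [-0.25,0.11,0.5],"delta_rot": [-0.003,-0.003,0.002]},
  {"claw": 0,"dp": [-0.25,0.11,1.2],"delta_rot": [-0.003,-0.003,0.002]},
  {"claw": 0,"dp": [-0.25,0.11,1.6],"delta_rot": [-0.003,-0.003,0.002]},
  {"claw": 0,"dp": [-0.25,0.11,1.6],"delta_rot": [-0.003,-0.003,0.002]},
  {"claw": 0,"dp": [-0.25,0.11,1.6],"delta_rot": [-0.003,-0.003,0.002]},
])

```text
clock: 9.55
tool_pos: [0.603, -0.2716, 0.1285]
eef_rot: [0.774, 0.633, -0.0, 0.0]
contact_force: [0.8, -1.2, -1.7]
opening: 0.178
```

```bash
python3 - <<'E'
from h import *
snap('wrist','w6'); snap('side','s6'); snap('top','t6');goal([.603,-.2717,.128],-11.5)
s=sensors.get_state();tip=np.array(s['tool_pos'])-[0,0,.0717];print(proj('w6',tip),proj('s6',tip),proj('t6',tip))
crop('w6',215,160,75,75,8,'c12'); crop('s6',245,90,60,60,9,'c13'); crop('t6',355,155,65,80,7,'c14')
E
```

```text
t 9.7 pos [ 0.6031 -0.2718  0.1288] F [-0.2  0.4 -1.4] op 0.184
dp cm [ 0.01 -0.02  0.08] rot [0.0005 0.0005 0.0002]
[250.44912951 206.38101686] [269.08497773 118.21330597] [392.66295362 180.71752235]
```

View pics/c12.png

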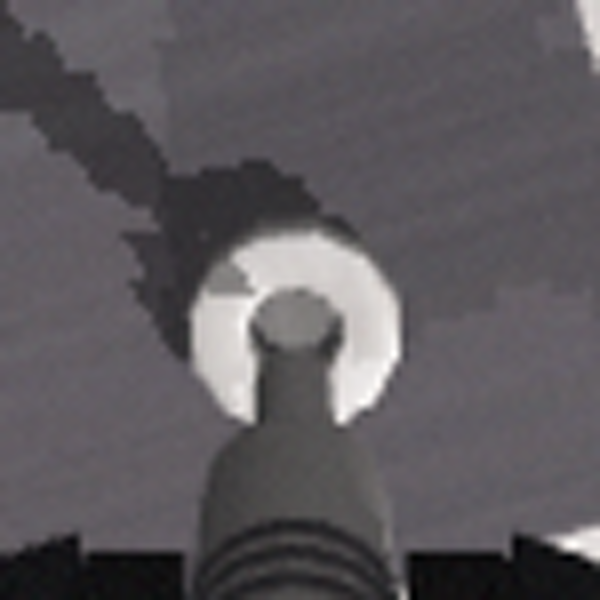

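View pics/c13.png

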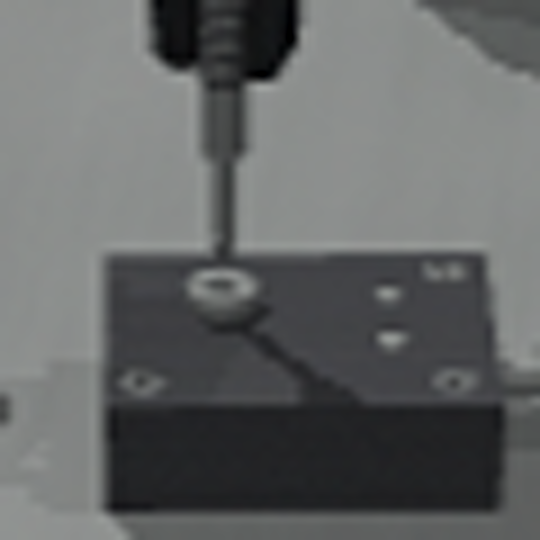

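View pics/c14.png

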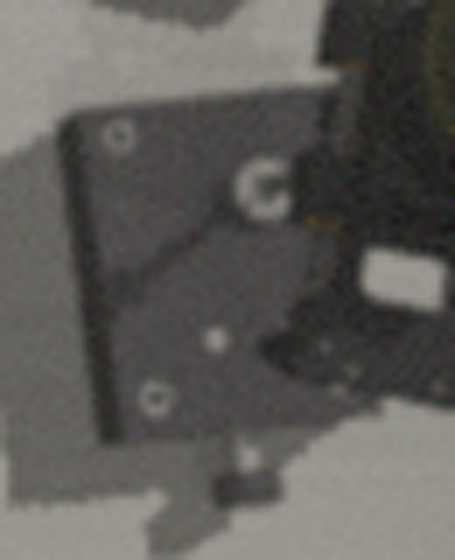

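```bash
python3 - <<'E'
from h import *
s=np.array([.6031,-.2718,.1288]);
im=cv2.imread('pics/w6.png'); g=cv2.cvtColor(im,cv2.COLOR_BGR2GRAY)[180:230,230:275]
m=(g>140).astype(np.uint8); c=max(cv2.findContours(m,0,1)[0],key=cv2.contourArea); h=cv2.convexHull(c)
h=h[h[:,0,1]<28]; 
# circle fit on upper arc
x,y=h[:,0,0]+230.,h[:,0,1]+180.; A=np.c_[2*x,2*y,np.ones(len(x))]; p=np.linalg.lstsq(A,x*x+y*y,rcond=None)[0]; print('circ',p[:2],np.sqrt(p[2]+p[0]**2+p[1]**2),len(x))
for c in [(p[0],p[1]),(251.6,201.2)]: print('bush wrist',px2z('w6',*c,.048)-[s[0],s[1],0])
tip=s-[0,0,.0717]
for b in [0,.0014]: print(proj('w6',tip+[b,b,0]),proj('w6',tip+[b,b,.009]),proj('w6',[s[0]+b,s[1]+b,.048]))
print(proj('s6',tip),proj('s6',[s[0],s[1],.048]),'d/dy',proj('s6',[s[0],s[1]+.001,.048])-proj('s6',[s[0],s[1],.048]))
im=cv2.imread('pics/s6.png')[110:130,258:285]; cv2.imwrite('pics/c15.png',cv2.resize(im,None,fx=24,fy=24,interpolation=cv2.INTER_NEAREST))
E
```

```text
circ [251.6150293  201.60970406] 12.956546201461753 12
bush wrist [0.00128456 0.0012123  0.048     ]
bush wrist [0.0013459  0.00158105 0.048     ]
[250.40968843 206.37113924] [250.36534884 209.7664753 ] [250.45123954 203.18933289]
[251.70813931 204.50172365] [251.71479693 207.83039806] [251.7019013  201.38284985]
[269.09337075 118.20552416] [269.07390781 120.89465787] d/dy [-0.03445546  0.16422537]
```

View pics/c15.png

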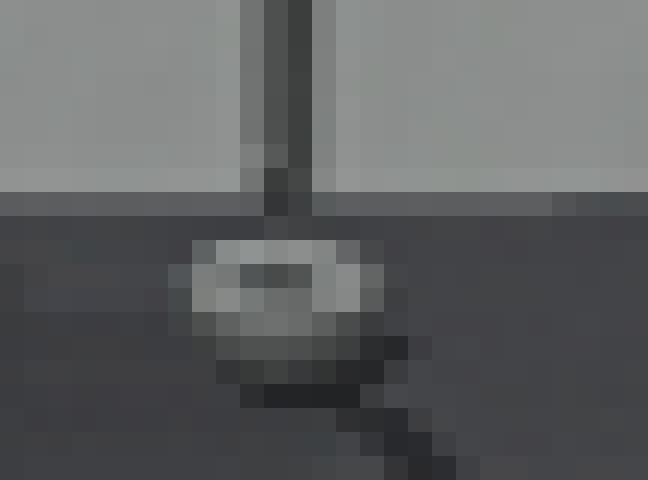

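carry_out([
  {"claw": 0,"dp": [0,0,0.5],"delta_rot": [0,0,0]},
  {"claw": 0,"dp": [0,0,0.9],"delta_rot": [0,0,0]},
  {"claw": 0,"dp": [0,0,1.3],"delta_rot": [0,0,0]},
  {"claw": 0,"dp": [0,0,1.6],"delta_rot": [0,0,0]},
  {"claw": 0,"dp": [0,0,1.7],"delta_rot": [0,0,0]},
], force=55)

```text
clock: 10.2
tool_pos: [0.6028, -0.2717, 0.1111]
eef_rot: [0.774, 0.633, -0.0, -0.0]
contact_force: [0.5, -0.7, -0.4]
opening: 0.177
```

```bash
python3 - <<'E'
from h import *
snap('side','s7');snap('wrist','w7');goal([.603,-.2717,.108],-11.5);st()
b=cv2.resize(cv2.imread('pics/s7.png')[90:140,245:295],None,fx=9,fy=9,interpolation=2)
a=cv2.resize(cv2.imread('pics/w7.png')[160:220,220:290],None,fx=7,fy=7,interpolation=2)
h=max(a.shape[0],b.shape[0]); f=lambda i:cv2.copyMakeBorder(i,0,h-i.shape[0],0,0,0)
cv2.imwrite('pics/c16.png',np.hstack([f(a)[:, :400],f(b)[:,:390]]))
E
```

```text
t 10.3 pos [ 0.603  -0.2718  0.1115] F [-1.2  0.3 -1.4] op 0.175
dp cm [ 0.01 -0.    0.35] rot [0.     0.0004 0.0003]
{'clock': 10.3, 'q': [0.318, 0.8926, 0.0683, 1.5545, -0.0823, 0.6973, 0.2235], 'tool_pos': [0.603, -0.2718, 0.1115], 'eef_rot': [0.7743, 0.6328, -0.0001, 0.0001], 'contact_force': [-1.1939, 0.327, -1.3661], 'moment': [-0.09, 0.0367, -0.0599], 'opening': 0.1754}
[[ 0.199  0.98  -0.   ]
 [ 0.98  -0.199 -0.   ]
 [-0.     0.    -1.   ]]
```

View pics/c16.png

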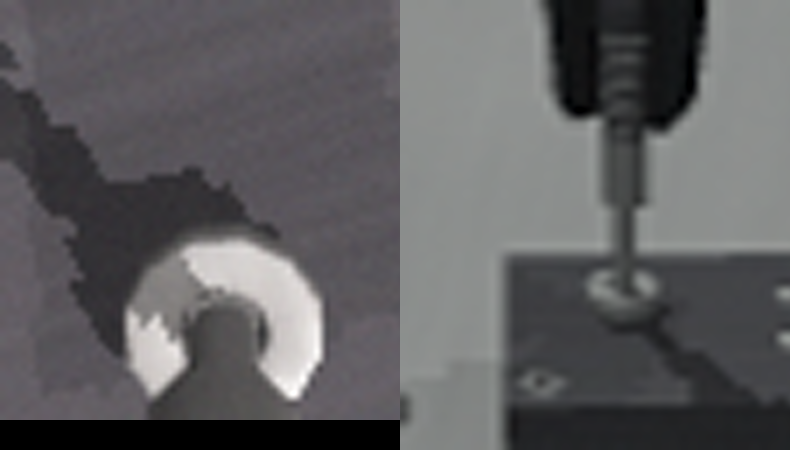

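carry_out([
  {"claw": 0,"dp": [0,0,0.08],"delta_rot": [0,0,0]},
  {"claw": 0,"dp": [0,0,0.16],"delta_rot": [0,0,0]},
  {"claw": 0,"dp": [0,0,0.24],"delta_rot": [0,0,0]},
  {"claw": 0,"dp": [0,0,0.32],"delta_rot": [0,0,0]},
  {"claw": 0,"dp": [0,0,0.4],"delta_rot": [0,0,0]},
])

```text
clock: 10.8
tool_pos: [0.6032, -0.2719, 0.1078]
eef_rot: [0.774, 0.633, 0.0, 0.0]
contact_force: [0.1, 1.0, 2.4]
opening: 0.173
```

carry_out([
  {"claw": 0,"dp": [0,0,0.08],"delta_rot": [0,0,0]},
  {"claw": 0,"dp": [0,0,0.16],"delta_rot": [0,0,0]},
  {"claw": 0,"dp": [0,0,0.24],"delta_rot": [0,0,0]},
  {"claw": 0,"dp": [0,0,0.32],"delta_rot": [0,0,0]},
  {"claw": 0,"dp": [0,0,0.32],"delta_rot": [0,0,0]},
])

```text
clock: 11.3
tool_pos: [0.6032, -0.2719, 0.1046]
eef_rot: [0.774, 0.633, 0.0, 0.0]
contact_force: [-1.3, -0.2, 3.1]
opening: 0.178
```

```bash
python3 - <<'E'
from h import *
snap('side','s8');
F=[sensors.get_state()['contact_force']]
snap('wrist','w8');F.append(sensors.get_state()['contact_force']);snap('wrist','w8');F.append(sensors.get_state()['contact_force']);print(np.round(F,1)); st()
b=cv2.resize(cv2.imread('pics/s8.png')[90:140,250:295],None,fx=9,fy=9,interpolation=2)
a=cv2.resize(cv2.imread('pics/w8.png')[165:225,225:280],None,fx=8,fy=8,interpolation=2)
h=max(a.shape[0],b.shape[0]); f=lambda i:cv2.copyMakeBorder(i,0,h-i.shape[0],0,0,0)
cv2.imwrite('pics/c17.png',np.hstack([f(a),f(b)[:,:350]]))
E
```

```text
[[-0.4  0.8  1.9]
 [-1.4 -0.4  3.4]
 [-0.7  0.4  3.2]]
{'clock': 11.45, 'q': [0.3186, 0.9018, 0.0671, 1.5573, -0.0827, 0.6844, 0.2239], 'tool_pos': [0.6032, -0.2719, 0.1047], 'eef_rot': [0.7743, 0.6328, 0.0, 0.0004], 'contact_force': [-0.7015, 0.388, 3.1786], 'moment': [-0.0068, 0.2652, 0.0057], 'opening': 0.1792}
[[ 0.199  0.98   0.001]
 [ 0.98  -0.199 -0.001]
 [-0.     0.001 -1.   ]]
```

View pics/c17.png

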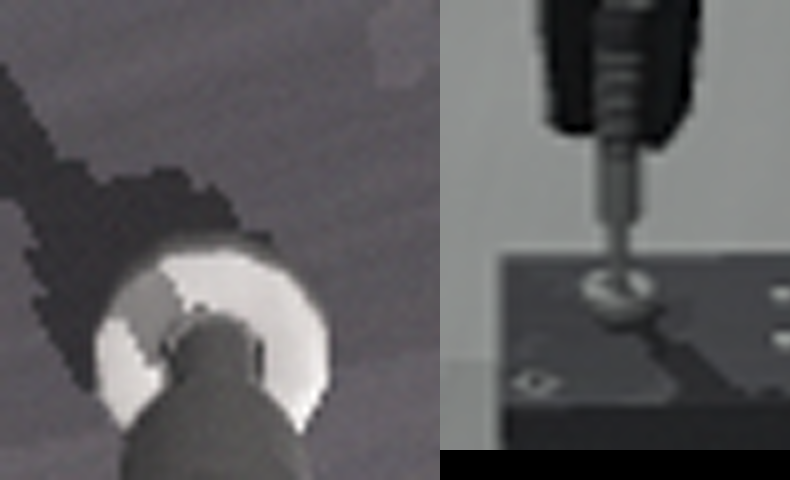

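carry_out([
  {"claw": 0,"dp": [0,-0.02,0.04],"delta_rot": [0,0,0]},
  {"claw": 0,"dp": [0,-0.02,0.08],"delta_rot": [0,0,0]},
  {"claw": 0,"dp": [0,-0.02,0.12],"delta_rot": [0,0,0]},
  {"claw": 0,"dp": [0,-0.02,0.15],"delta_rot": [0,0,0]},
  {"claw": 0,"dp": [0,-0.02,0.15],"delta_rot": [0,0,0]},
])

```text
clock: 11.95
tool_pos: [0.6032, -0.2719, 0.1034]
eef_rot: [0.774, 0.633, 0.0, 0.001]
contact_force: [-2.0, -0.1, 4.8]
opening: 0.177
```

```bash
python3 - <<'E'
from h import *
F=[]
for i in range(3):
    optics.snapshot('wrist'); s=sensors.get_state(); F.append(np.r_[s['contact_force'],s['moment']])
print(np.round(F,2),np.mean(F,0).round(2),s['tool_pos'])
E
```

```text
[[-1.71  0.63  4.32  0.02  0.35 -0.06]
 [-0.28  0.38  4.6   0.11  0.32 -0.01]
 [-1.12  0.33  5.59  0.11  0.31 -0.03]] [-1.04  0.45  4.84  0.08  0.32 -0.03] [ 0.60316521 -0.27190985  0.1033517 ]
```

carry_out([
  {"claw": 0,"dp": [0,-0.03,0.03],"delta_rot": [0,0,0]},
  {"claw": 0,"dp": [0,-0.03,0.06],"delta_rot": [0,0,0]},
  {"claw": 0,"dp": [0,-0.03,0.1],"delta_rot": [0,0,0]},
  {"claw": 0,"dp": [0,-0.03,0.12],"delta_rot": [0,0,0]},
  {"claw": 0,"dp": [0,-0.03,0.12],"delta_rot": [0,0,0]},
])

```text
clock: 12.6
tool_pos: [0.6032, -0.2719, 0.1026]
eef_rot: [0.774, 0.633, 0.0, 0.001]
contact_force: [-1.3, 1.4, 6.0]
opening: 0.182
```

```bash
python3 - <<'E'
from h import *
F=[]
for i in range(3):
    optics.snapshot('wrist'); s=sensors.get_state(); F.append(np.r_[s['contact_force'],s['moment']])
print(np.mean(F,0).round(2),s['tool_pos'])
E
```

```text
[-0.97  1.1   6.66  0.1   0.36 -0.01] [ 0.60311394 -0.27195634  0.10261401]
```

carry_out([
  {"claw": 0,"dp": [0,-0.03,0.06],"delta_rot": [0,0,0]},
  {"claw": 0,"dp": [0,-0.03,0.1],"delta_rot": [0,0,0]},
  {"claw": 0,"dp": [0,-0.03,0.14],"delta_rot": [0,0,0]},
  {"claw": 0,"dp": [0,-0.03,0.15],"delta_rot": [0,0,0]},
  {"claw": 0,"dp": [0,-0.03,0.15],"delta_rot": [0,0,0]},
])

```text
clock: 13.25
tool_pos: [0.6032, -0.272, 0.1018]
eef_rot: [0.774, 0.633, 0.001, 0.001]
contact_force: [-1.4, 0.4, 8.6]
opening: 0.177
```

```bash
python3 - <<'E'
from h import *
F=[]
for i in range(2):
    optics.snapshot('wrist'); s=sensors.get_state(); F.append(np.r_[s['contact_force'],s['moment']])
print(np.mean(F,0).round(2),s['tool_pos'])
E
```

```text
[-0.83  1.62  8.56  0.15  0.45  0.02] [ 0.60318311 -0.27197912  0.10184313]
```

carry_out([
  {"claw": 0,"dp": [0,-0.03,0.08],"delta_rot": [0,0,0]},
  {"claw": 0,"dp": [0,-0.03,0.12],"delta_rot": [0,0,0]},
  {"claw": 0,"dp": [0,-0.03,0.15],"delta_rot": [0,0,0]},
  {"claw": 0,"dp": [0,-0.03,0.16],"delta_rot": [0,0,0]},
  {"claw": 0,"dp": [0,-0.03,0.16],"delta_rot": [0,0,0]},
])

```text
clock: 13.85
tool_pos: [0.6032, -0.272, 0.1012]
eef_rot: [0.774, 0.633, 0.001, 0.002]
contact_force: [-1.1, 1.1, 9.2]
opening: 0.178
```

```bash
python3 - <<'E'
from h import *
F=[]
for i in range(2):
    optics.snapshot('wrist'); s=sensors.get_state(); F.append(np.r_[s['contact_force'],s['moment']])
print(np.mean(F,0).round(2),s['tool_pos'])
E
```

```text
[-1.47  1.24  9.85  0.2   0.58 -0.04] [ 0.60316277 -0.27200623  0.10118758]
```

carry_out([
  {"claw": 0,"dp": [0,-0.03,0.1],"delta_rot": [0,0,0]},
  {"claw": 0,"dp": [0,-0.03,0.13],"delta_rot": [0,0,0]},
  {"claw": 0,"dp": [0,-0.03,0.15],"delta_rot": [0,0,0]},
  {"claw": 0,"dp": [0,-0.03,0.16],"delta_rot": [0,0,0]},
  {"claw": 0,"dp": [0,-0.03,0.17],"delta_rot": [0,0,0]},
])

```text
clock: 14.45
tool_pos: [0.6032, -0.2721, 0.1008]
eef_rot: [0.774, 0.633, 0.001, 0.002]
contact_force: [-2.6, 1.6, 11.0]
opening: 0.178
```

```bash
python3 - <<'E'
from h import *
F=[]
for i in range(2):
    optics.snapshot('wrist'); s=sensors.get_state(); F.append(np.r_[s['contact_force'],s['moment']])
print(np.mean(F,0).round(2),s['tool_pos'])
E
```

```text
[-2.840e+00  1.180e+00  1.152e+01  2.900e-01  6.900e-01  1.000e-02] [ 0.60320835 -0.27205827  0.10077715]
```

carry_out([
  {"claw": 0,"dp": [0,-0.03,0.12],"delta_rot": [0,0,0]},
  {"claw": 0,"dp": [0,-0.03,0.14],"delta_rot": [0,0,0]},
  {"claw": 0,"dp": [0,-0.03,0.16],"delta_rot": [0,0,0]},
  {"claw": 0,"dp": [0,-0.03,0.17],"delta_rot": [0,0,0]},
  {"claw": 0,"dp": [0,-0.03,0.18],"delta_rot": [0,0,0]},
])

```text
clock: 15.05
tool_pos: [0.6032, -0.2721, 0.1004]
eef_rot: [0.774, 0.633, 0.001, 0.002]
contact_force: [-2.5, 1.4, 12.6]
opening: 0.175
```

```bash
python3 - <<'E'
from h import *
s=sensors.get_state(); print(np.r_[s['contact_force'],s['moment']].round(2),s['tool_pos'])
E
```

```text
[-2.54  1.37 12.55  0.35  0.72 -0.  ] [ 0.60318397 -0.27211527  0.1004056 ]
```

carry_out([
  {"claw": 0,"dp": [0,-0.03,0.14],"delta_rot": [0,0,0]},
  {"claw": 0,"dp": [0,-0.03,0.15],"delta_rot": [0,0,0]},
  {"claw": 0,"dp": [0,-0.03,0.16],"delta_rot": [0,0,0]},
  {"claw": 0,"dp": [0,-0.03,0.17],"delta_rot": [0,0,0]},
  {"claw": 0,"dp": [0,-0.03,0.17],"delta_rot": [0,0,0]},
])

```text
clock: 15.55
tool_pos: [0.6032, -0.2721, 0.1002]
eef_rot: [0.774, 0.633, 0.002, 0.003]
contact_force: [-2.6, 1.7, 13.3]
opening: 0.176
```

```bash
python3 - <<'E'
from h import *
s=sensors.get_state(); print(np.r_[s['contact_force'],s['moment']].round(2),s['tool_pos'])
E
```

```text
[-2.6   1.73 13.28  0.36  0.83 -0.  ] [ 0.60317066 -0.27212     0.10015598]
```

```bash
python3 - <<'E'
from h import *
goal([.603,-.2719,.0995],-11.5); st()
E
```

```text
t 15.55 pos [ 0.6032 -0.2721  0.1002] F [-2.6  1.7 13.3] op 0.176
dp cm [ 0.02 -0.02  0.07] rot [ 0.0061  0.0009 -0.0002]
{'clock': 15.55, 'q': [0.32, 0.9061, 0.0655, 1.565, -0.0836, 0.667, 0.2249], 'tool_pos': [0.6032, -0.2721, 0.1002], 'eef_rot': [0.7744, 0.6326, 0.0016, 0.0027], 'contact_force': [-2.5954, 1.729, 13.2835], 'moment': [0.3599, 0.8269, -0.0034], 'opening': 0.1755}
[[ 0.2    0.98   0.006]
 [ 0.98  -0.2   -0.002]
 [-0.001  0.006 -1.   ]]
```

carry_out([
  {"claw": 0,"dp": [0,-0.02,0.14],"delta_rot": [0.004,0.001,0]},
  {"claw": 0,"dp": [0,-0.02,0.15],"delta_rot": [0.008,0.002,0]},
  {"claw": 0,"dp": [0,-0.02,0.16],"delta_rot": [0.012,0.002,0]},
  {"claw": 0,"dp": [0,-0.02,0.17],"delta_rot": [0.012,0.002,0]},
  {"claw": 0,"dp": [0,-0.02,0.18],"delta_rot": [0.012,0.002,0]},
])

```text
clock: 16.05
tool_pos: [0.6037, -0.2723, 0.1001]
eef_rot: [0.774, 0.633, -0.001, -0.002]
contact_force: [-2.4, 1.9, 14.1]
opening: 0.178
```

```bash
python3 - <<'E'
from h import *
s=sensors.get_state(); print(np.r_[s['contact_force'],s['moment']].round(2),s['tool_pos']); goal([.603,-.2719,.0995],-11.5)
E
```

```text
[-2.38  1.94 14.07  0.39  0.75  0.05] [ 0.60367973 -0.27233847  0.10007687]
t 16.05 pos [ 0.6037 -0.2723  0.1001] F [-2.4  1.9 14.1] op 0.178
dp cm [ 0.03 -0.08  0.06] rot [-0.004  -0.001  -0.0003]
```

carry_out([
  {"claw": 0,"dp": [0.01,-0.04,0.13],"delta_rot": [0,0,0]},
  {"claw": 0,"dp": [0.02,-0.08,0.14],"delta_rot": [0,0,0]},
  {"claw": 0,"dp": [0.02,-0.1,0.16],"delta_rot": [0,0,0]},
  {"claw": 0,"dp": [0.02,-0.1,0.18],"delta_rot": [0,0,0]},
  {"claw": 0,"dp": [0.02,-0.1,0.19],"delta_rot": [0,0,0]},
])

```text
clock: 16.55
tool_pos: [0.6035, -0.2722, 0.0999]
eef_rot: [0.774, 0.633, -0.0, -0.001]
contact_force: [-2.5, 1.6, 13.9]
opening: 0.18
```

```bash
python3 - <<'E'
from h import *
s=sensors.get_state(); print(np.r_[s['contact_force'],s['moment']].round(2)); goal([.603,-.2719,.0995],-11.5)
E
```

```text
[-2.53  1.55 13.87  0.33  0.73  0.05]
t 16.55 pos [ 0.6035 -0.2722  0.0999] F [-2.5  1.6 13.9] op 0.18
dp cm [ 0.02 -0.06  0.04] rot [-0.0019 -0.0007 -0.0003]
```

carry_out([
  {"claw": 0,"dp": [0.02,-0.06,0.16],"delta_rot": [0,0,0]},
  {"claw": 0,"dp": [0.02,-0.06,0.18],"delta_rot": [0,0,0]},
  {"claw": 0,"dp": [0.02,-0.06,0.19],"delta_rot": [0,0,0]},
  {"claw": 0,"dp": [0.02,-0.06,0.2],"delta_rot": [0,0,0]},
  {"claw": 0,"dp": [0.02,-0.06,0.21],"delta_rot": [0,0,0]},
])

```text
clock: 17.05
tool_pos: [0.6035, -0.2723, 0.0997]
eef_rot: [0.775, 0.633, 0.0, -0.0]
contact_force: [-1.7, 0.2, 14.6]
opening: 0.178
```

```bash
python3 - <<'E'
from h import *
snap('wrist','w9');s=sensors.get_state(); print(np.r_[s['contact_force'],s['moment']].round(2)); goal([.603,-.2719,.0995],-11.5); snap('side','s9')
b=cv2.resize(cv2.imread('pics/s9.png')[90:140,250:295],None,fx=9,fy=9,interpolation=2)
a=cv2.resize(cv2.imread('pics/w9.png')[165:225,225:280],None,fx=8,fy=8,interpolation=2)
h=max(a.shape[0],b.shape[0]); f=lambda i:cv2.copyMakeBorder(i,0,h-i.shape[0],0,0,0)
cv2.imwrite('pics/c18.png',np.hstack([f(a),f(b)[:,:350]]))
E
```

```text
[-1.68  1.3  15.18  0.38  0.82 -0.02]
t 17.1 pos [ 0.6035 -0.2722  0.0996] F [-1.7  1.3 15.2] op 0.178
dp cm [ 0.02 -0.06  0.01] rot [-0.0003 -0.0004 -0.0005]
```

View pics/c18.png

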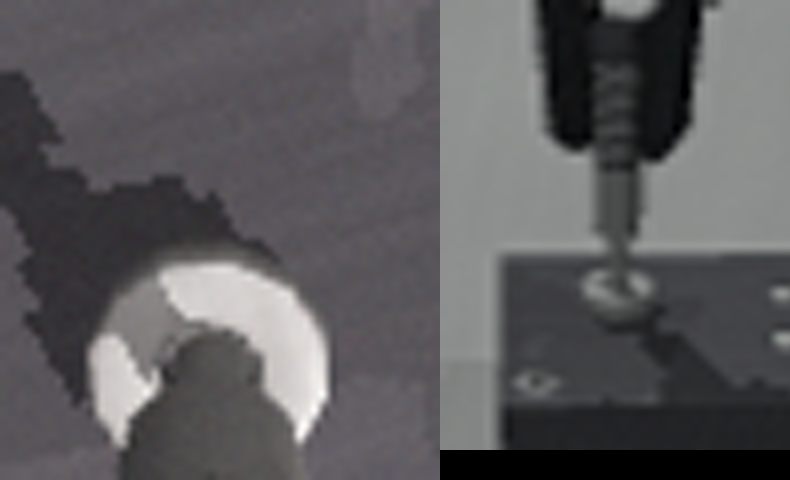

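carry_out([
  {"claw": 0,"dp": [0.06,-0.16,0.18],"delta_rot": [0,0,0]},
  {"claw": 0,"dp": [0.06,-0.16,0.18],"delta_rot": [0,0,0]},
  {"claw": 0,"dp": [0.06,-0.16,0.18],"delta_rot": [0,0,0]},
  {"claw": 0,"dp": [0.06,-0.16,0.19],"delta_rot": [0,0,0]},
  {"claw": 0,"dp": [0.06,-0.16,0.2],"delta_rot": [0,0,0]},
])

```text
clock: 17.65
tool_pos: [0.6031, -0.272, 0.0993]
eef_rot: [0.775, 0.632, 0.001, 0.001]
contact_force: [-1.5, 0.6, 12.6]
opening: 0.176
```

```bash
python3 - <<'E'
from h import *
s=sensors.get_state(); print(np.r_[s['contact_force'],s['moment']].round(2)); goal([.603,-.2719,.0995],-11.5)
E
```

```text
[-1.550e+00  6.100e-01  1.257e+01  1.400e-01  5.300e-01 -1.000e-02]
t 17.65 pos [ 0.6031 -0.272   0.0993] F [-1.5  0.6 12.6] op 0.176
dp cm [ 0.01 -0.01 -0.02] rot [ 0.0025  0.0003 -0.0007]
```

carry_out([
  {"claw": 0,"dp": [0.03,-0.1,0.17],"delta_rot": [0.002,0,0]},
  {"claw": 0,"dp": [0.03,-0.1,0.18],"delta_rot": [0.002,0,0]},
  {"claw": 0,"dp": [0.03,-0.1,0.18],"delta_rot": [0.002,0,0]},
  {"claw": 0,"dp": [0.03,-0.1,0.19],"delta_rot": [0.002,0,0]},
  {"claw": 0,"dp": [0.03,-0.1,0.19],"delta_rot": [0.002,0,0]},
])

```text
clock: 18.15
tool_pos: [0.603, -0.2719, 0.0988]
eef_rot: [0.775, 0.632, 0.001, 0.001]
contact_force: [-1.2, 0.2, 10.3]
opening: 0.18
```

```bash
python3 - <<'E'
from h import *
s=sensors.get_state(); print(np.r_[s['contact_force'],s['moment']].round(2)); goal([.603,-.2719,.0995],-11.5)
E
```

```text
[-1.2   0.21 10.29  0.16  0.37  0.02]
t 18.15 pos [ 0.603  -0.2719  0.0988] F [-1.2  0.2 10.3] op 0.18
dp cm [ 0.   -0.   -0.07] rot [ 0.0029  0.0008 -0.0008]
```

```bash
python3 - <<'E'
from h import *
for i in range(3):
    snap('side','s10');s=sensors.get_state(); print(np.r_[s['contact_force'],s['moment']].round(2),s['tool_pos'][2])
snap('wrist','w10')
ims=[cv2.resize(cv2.imread('pics/%s.png'%n)[88:128,256:286],None,fx=8,fy=12,interpolation=2) for n in('s8','s9','s10')]
cv2.imwrite('pics/c19.png',np.hstack(ims))
E
```

```text
[-2.56  1.32 10.75  0.11  0.44  0.06] 0.09873590457341205
[-0.84  0.13 10.2   0.16  0.42  0.03] 0.0987042996319815
[-1.640e+00  1.900e+00  1.025e+01  1.300e-01  4.800e-01 -1.000e-02] 0.09869259817621281
```

View pics/c19.png

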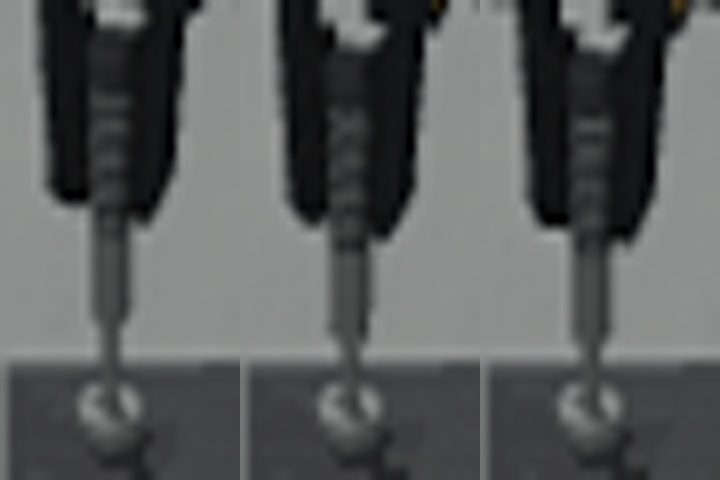

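```bash
python3 - <<'E'
from h import *
ref=cv2.cvtColor(cv2.imread('pics/w8.png'),6).astype(np.float32)
for n in ('w5','w6','w7','w9','w10'):
    g=cv2.cvtColor(cv2.imread('pics/%s.png'%n),6).astype(np.float32)
    for nm,(r0,r1,c0,c1) in dict(sleeve=(222,272,236,268),cap=(255,276,232,272)).items():
        t=cv2.resize(ref[r0:r1,c0:c1],None,fx=8,fy=8,interpolation=2); S=cv2.resize(g[r0-5:r1+5,c0-5:c1+5],None,fx=8,fy=8,interpolation=2)
        m=cv2.matchTemplate(S,t,cv2.TM_CCOEFF_NORMED); _,v,_,p=cv2.minMaxLoc(m); print(n,nm,round(v,3),(p[0]-40)/8,(p[1]-40)/8)
cv2.imwrite('pics/c20.png',np.hstack([cv2.resize(cv2.imread('pics/%s.png'%n)[180:285,222:282],None,fx=4,fy=5.5,interpolation=2) for n in('w6','w8','w10')]))
E
```

```text
w5 sleeve 0.926 0.25 0.0
w5 cap 0.979 0.0 0.125
w6 sleeve 0.967 0.125 0.0
w6 cap 0.982 0.0 0.0
w7 sleeve 0.99 0.0 0.0
w7 cap 0.981 0.0 0.0
w9 sleeve 0.988 0.0 0.0
w9 cap 0.981 0.0 0.125
w10 sleeve 0.991 0.0 0.0
w10 cap 0.983 0.0 0.125
```

View pics/c20.png

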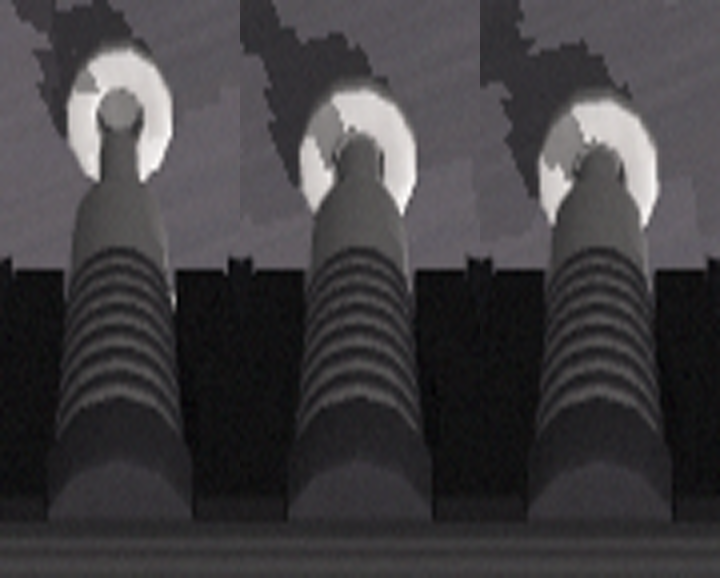

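carry_out([
  {"claw": 0,"dp": [0.01,-0.05,0.1],"delta_rot": [0.001,0,0]},
  {"claw": 0,"dp": [0.01,-0.05,0.05],"delta_rot": [0.001,0,0]},
  {"claw": 0,"dp": [0.01,-0.05,0.0],"delta_rot": [0.001,0,0]},
  {"claw": 0,"dp": [0.01,-0.05,-0.02],"delta_rot": [0.001,0,0]},
  {"claw": 0,"dp": [0.01,-0.05,-0.02],"delta_rot": [0.001,0,0]},
])

```text
clock: 18.85
tool_pos: [0.6031, -0.272, 0.1001]
eef_rot: [0.775, 0.632, 0.001, 0.002]
contact_force: [-1.5, 1.1, 11.0]
opening: 0.178
```

```bash
python3 - <<'E'
from h import *
for i in range(2):
    optics.snapshot('side');s=sensors.get_state(); print(np.r_[s['contact_force'],s['moment']].round(2),s['tool_pos'].round(5) if hasattr(s['tool_pos'],'round') else s['tool_pos'])
E
```

```text
[-1.320e+00  6.900e-01  1.104e+01  2.400e-01  6.200e-01 -1.000e-02] [ 0.60308 -0.27205  0.10016]
[-1.420e+00  7.000e-01  1.156e+01  2.100e-01  6.000e-01  1.000e-02] [ 0.60312 -0.27202  0.10021]
```

carry_out([
  {"claw": 0,"dp": [0.01,-0.08,0.12],"delta_rot": [0.002,0,0]},
  {"claw": 0,"dp": [0.01,-0.08,0.18],"delta_rot": [0.002,0,0]},
  {"claw": 0,"dp": [0.01,-0.08,0.22],"delta_rot": [0.002,0,0]},
  {"claw": 0,"dp": [0.01,-0.08,0.26],"delta_rot": [0.002,0,0]},
  {"claw": 0,"dp": [0.01,-0.08,0.28],"delta_rot": [0.002,0,0]},
])

```text
clock: 19.45
tool_pos: [0.6031, -0.272, 0.099]
eef_rot: [0.775, 0.632, 0.001, 0.002]
contact_force: [-1.1, 1.0, 10.5]
opening: 0.177
```

```bash
python3 - <<'E'
from h import *
for i in range(1):
    s=sensors.get_state(); print(np.r_[s['contact_force'],s['moment']].round(2),s['tool_pos'].round(5) if hasattr(s['tool_pos'],'round') else s['tool_pos'])
E
```

```text
[-1.14  0.98 10.52  0.17  0.47  0.03] [ 0.60309 -0.27204  0.09897]
```

carry_out([
  {"claw": 0,"dp": [0.01,-0.06,0.15],"delta_rot": [0.003,0,0]},
  {"claw": 0,"dp": [0.01,-0.06,0.16],"delta_rot": [0.003,0,0]},
  {"claw": 0,"dp": [0.01,-0.06,0.17],"delta_rot": [0.003,0,0]},
  {"claw": 0,"dp": [0.01,-0.06,0.17],"delta_rot": [0.003,0,0]},
  {"claw": 0,"dp": [0.01,-0.06,0.17],"delta_rot": [0.003,0,0]},
])

```text
clock: 19.95
tool_pos: [0.6031, -0.2719, 0.0981]
eef_rot: [0.775, 0.632, 0.0, 0.001]
contact_force: [-1.0, 0.8, 7.6]
opening: 0.178
```

```bash
python3 - <<'E'
from h import *
for i in range(1):
    s=sensors.get_state(); print(np.r_[s['contact_force'],s['moment']].round(2),s['tool_pos'].round(5) if hasattr(s['tool_pos'],'round') else s['tool_pos'])
E
```

```text
[-1.03  0.79  7.56  0.15  0.43 -0.02] [ 0.60307 -0.27194  0.09812]
```

carry_out([
  {"claw": 0,"dp": [0.01,-0.05,0.1],"delta_rot": [0.002,0,0]},
  {"claw": 0,"dp": [0.01,-0.05,0.11],"delta_rot": [0.002,0,0]},
  {"claw": 0,"dp": [0.01,-0.05,0.11],"delta_rot": [0.002,0,0]},
  {"claw": 0,"dp": [0.01,-0.05,0.11],"delta_rot": [0.002,0,0]},
  {"claw": 0,"dp": [0.01,-0.05,0.11],"delta_rot": [0.002,0,0]},
])

```text
clock: 20.45
tool_pos: [0.603, -0.2719, 0.0975]
eef_rot: [0.775, 0.632, -0.0, 0.001]
contact_force: [-0.6, 0.1, 5.9]
opening: 0.177
```

```bash
python3 - <<'E'
from h import *
for i in range(1):
    s=sensors.get_state(); print(np.r_[s['contact_force'],s['moment']].round(2),s['tool_pos'].round(5) if hasattr(s['tool_pos'],'round') else s['tool_pos'])
E
```

```text
[-0.63  0.1   5.88  0.09  0.27  0.02] [ 0.60303 -0.27192  0.0975 ]
```

carry_out([
  {"claw": 0,"dp": [0,-0.02,0.07],"delta_rot": [0.001,0,0]},
  {"claw": 0,"dp": [0,-0.02,0.08],"delta_rot": [0.001,0,0]},
  {"claw": 0,"dp": [0,-0.02,0.08],"delta_rot": [0.001,0,0]},
  {"claw": 0,"dp": [0,-0.02,0.08],"delta_rot": [0.001,0,0]},
  {"claw": 0,"dp": [0,-0.02,0.08],"delta_rot": [0.001,0,0]},
])

```text
clock: 20.95
tool_pos: [0.6031, -0.2719, 0.0969]
eef_rot: [0.775, 0.632, -0.001, 0.001]
contact_force: [-0.3, 0.3, 6.4]
opening: 0.172
```

```bash
python3 - <<'E'
from h import *
for i in range(1):
    s=sensors.get_state(); print(np.r_[s['contact_force'],s['moment']].round(2),s['tool_pos'].round(5) if hasattr(s['tool_pos'],'round') else s['tool_pos'])
E
```

```text
[-0.29  0.28  6.38  0.08  0.34 -0.04] [ 0.60306 -0.27191  0.09695]
```

The push peaked at about 16 N and then fell to a flat 7 N or so, which means the punch has tripped without reaching the stop. I'll retract now.

carry_out([
  {"claw": 0,"dp": [0,-0.02,-0.6],"delta_rot": [0.001,0,0]},
  {"claw": 0,"dp": [0,-0.02,-1.4],"delta_rot": [0.001,0,0]},
  {"claw": 0,"dp": [0,-0.02,-2.4],"delta_rot": [0.001,0,0]},
  {"claw": 0,"dp": [0,-0.02,-3.6],"delta_rot": [0.001,0,0]},
  {"claw": 0,"dp": [0,-0.02,-5],"delta_rot": [0.001,0,0]},
])

```text
clock: 21.45
tool_pos: [0.6025, -0.2717, 0.1477]
eef_rot: [0.775, 0.632, -0.001, -0.0]
contact_force: [-0.1, 0.6, -1.1]
opening: 0.177
```

```bash
python3 - <<'E'
from h import *
snap('wrist','w11')
goal([.5516,.2338,.217],-11.5)
crop('w11',215,150,75,110,5,'c21')
E
```

```text
t 21.5 pos [ 0.6041 -0.2725  0.1505] F [ 0.8 -1.1  0.5] op 0.177
dp cm [ 48.53 -15.27  -6.82] rot [ 0.0033  0.0024 -0.0011]
```

View pics/c21.png

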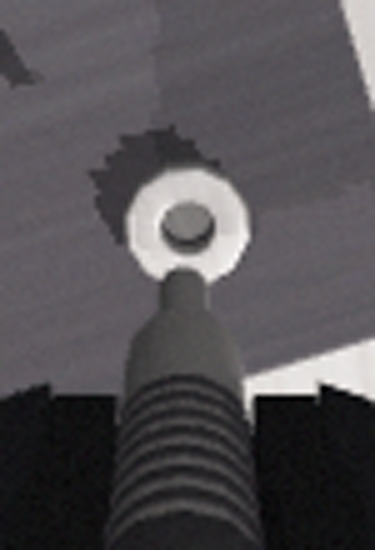

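Nose is out of the bore and fully extended. Next I'll carry the punch back to the stand.

carry_out([
  {"claw": 0,"dp": [2,-0.6,-3],"delta_rot": [0.003,0.002,-0.001]},
  {"claw": 0,"dp": [6,-1.9,-5.5],"delta_rot": [0.003,0.002,-0.001]},
  {"claw": 0,"dp": [10.5,-3.3,-6.8],"delta_rot": [0.003,0.002,-0.001]},
  {"claw": 0,"dp": [15,-4.7,-6.8],"delta_rot": [0.003,0.002,-0.001]},
  {"claw": 0,"dp": [19.5,-6.1,-6.8],"delta_rot": [0.003,0.002,-0.001]},
])

```text
clock: 22.0
tool_pos: [0.5834, -0.0673, 0.2191]
eef_rot: [0.775, 0.633, 0.001, 0.001]
contact_force: [1.4, 0.1, -1.7]
opening: 0.175
```

```bash
python3 - <<'E'
from h import *
goal([.5516,.2338,.217],-11.5)
E
```

```text
t 22.0 pos [ 0.5834 -0.0673  0.2191] F [ 1.4  0.1 -1.7] op 0.175
dp cm [28.87 -9.14  0.19] rot [ 0.0026 -0.0002 -0.0005]
```

carry_out([
  {"claw": 0,"dp": [4.7,-1.5,0],"delta_rot": [0.002,0,0]},
  {"claw": 0,"dp": [9.4,-3,0],"delta_rot": [0.002,0,0]},
  {"claw": 0,"dp": [14.1,-4.5,0],"delta_rot": [0.002,0,0]},
  {"claw": 0,"dp": [18.8,-6,0],"delta_rot": [0.002,0,0]},
  {"claw": 0,"dp": [23.5,-7.5,0],"delta_rot": [0.002,0,0]},
])

```text
clock: 22.5
tool_pos: [0.5566, 0.18, 0.2196]
eef_rot: [0.775, 0.633, 0.001, 0.0]
contact_force: [0.6, -1.0, -1.7]
opening: 0.177
```

```bash
python3 - <<'E'
from h import *
goal([.5516,.2338,.217],-11.5)
E
```

```text
t 22.5 pos [0.5566 0.18   0.2196] F [ 0.6 -1.  -1.7] op 0.177
dp cm [ 5.17 -1.56  0.27] rot [ 0.0013 -0.0007 -0.0005]
```

carry_out([
  {"claw": 0,"dp": [3,-0.9,0.2],"delta_rot": [0.001,-0.001,0]},
  {"claw": 0,"dp": [5.17,-1.56,0.5],"delta_rot": [0.001,-0.001,0]},
  {"claw": 0,"dp": [5.17,-1.56,2],"delta_rot": [0.001,-0.001,0]},
  {"claw": 0,"dp": [5.17,-1.56,4],"delta_rot": [0.001,-0.001,0]},
  {"claw": 0,"dp": [5.17,-1.56,6],"delta_rot": [0.001,-0.001,0]},
])

```text
clock: 23.0
tool_pos: [0.5519, 0.2343, 0.1597]
eef_rot: [0.774, 0.633, 0.001, 0.0]
contact_force: [0.3, -0.2, -1.0]
opening: 0.177
```

```bash
python3 - <<'E'
from h import *
snap('wrist','w12')
goal([.5516,.2338,.14],-11.5)
crop('w12',205,130,90,120,5,'c22')
E
```

```text
t 23.05 pos [0.5498 0.2334 0.1564] F [-1.3 -0.3 -3.1] op 0.174
dp cm [0.08 0.17 1.64] rot [-0.0035  0.003   0.0002]
```

View pics/c22.png

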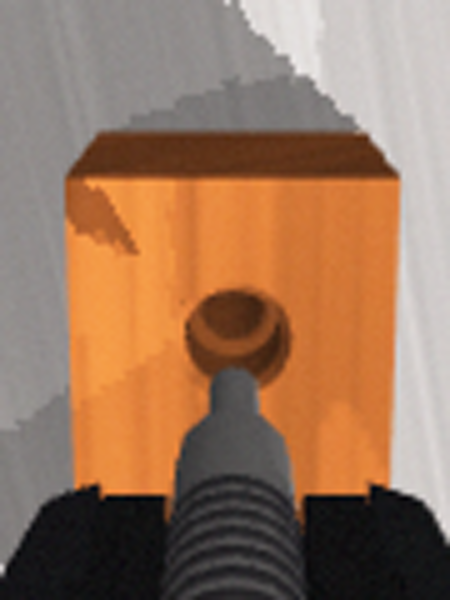

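carry_out([
  {"claw": 0,"dp": [0.08,0.17,0],"delta_rot": [-0.003,0.003,0]},
  {"claw": 0,"dp": [0.08,0.17,0.3],"delta_rot": [-0.003,0.003,0]},
  {"claw": 0,"dp": [0.08,0.17,0.8],"delta_rot": [-0.003,0.003,0]},
  {"claw": 0,"dp": [0.08,0.17,1.2],"delta_rot": [-0.003,0.003,0]},
  {"claw": 0,"dp": [0.08,0.17,1.4],"delta_rot": [-0.003,0.003,0]},
])

```text
clock: 23.55
tool_pos: [0.5516, 0.2338, 0.1424]
eef_rot: [0.774, 0.633, -0.0, -0.0]
contact_force: [1.3, -0.0, -0.7]
opening: 0.179
```

```bash
python3 - <<'E'
from h import *
goal([.5516,.2338,.12],-11.5)
E
```

```text
t 23.55 pos [0.5516 0.2338 0.1424] F [ 1.3 -0.  -0.7] op 0.179
dp cm [ 0.   -0.    2.24] rot [-0.0004 -0.0001  0.0001]
```

carry_out([
  {"claw": 0,"dp": [0,0,0.7],"delta_rot": [0,0,0]},
  {"claw": 0,"dp": [0,0,1.6],"delta_rot": [0,0,0]},
  {"claw": 0,"dp": [0,0,2.5],"delta_rot": [0,0,0]},
  {"claw": 0,"dp": [0,0,3.4],"delta_rot": [0,0,0]},
  {"claw": 0,"dp": [0,0,4.1],"delta_rot": [0,0,0]},
])

```text
clock: 24.05
tool_pos: [0.5512, 0.2337, 0.1002]
eef_rot: [0.774, 0.633, -0.001, -0.0]
contact_force: [-0.7, -0.2, -1.6]
opening: 0.177
```

```bash
python3 - <<'E'
from h import *
goal([.5516,.2338,.078],-11.5)
E
```

```text
t 24.05 pos [0.5512 0.2337 0.1002] F [-0.7 -0.2 -1.6] op 0.177
dp cm [0.02 0.04 2.22] rot [-0.0013  0.0005  0.0001]
```

carry_out([
  {"claw": 0,"dp": [0.02,0.04,0.2],"delta_rot": [-0.001,0,0]},
  {"claw": 0,"dp": [0.02,0.04,0.5],"delta_rot": [-0.001,0,0]},
  {"claw": 0,"dp": [0.02,0.04,0.9],"delta_rot": [-0.001,0,0]},
  {"claw": 0,"dp": [0.02,0.04,1.3],"delta_rot": [-0.001,0,0]},
  {"claw": 0,"dp": [0.02,0.04,1.7],"delta_rot": [-0.001,0,0]},
])

```text
clock: 24.55
tool_pos: [0.5517, 0.2338, 0.083]
eef_rot: [0.774, 0.633, -0.0, 0.0]
contact_force: [0.1, 0.2, -2.1]
opening: 0.178
```

```bash
python3 - <<'E'
from h import *
goal([.5516,.2338,.0768],-11.5);st()
E
```

```text
t 24.55 pos [0.5517 0.2338 0.083 ] F [ 0.1  0.2 -2.1] op 0.178
dp cm [-0.   -0.01  0.62] rot [-0.0001  0.0003  0.0001]
{'clock': 24.55, 'q': [-0.5416, 0.8747, 0.113, 1.7697, -0.1786, 0.5074, -0.513], 'tool_pos': [0.5517, 0.2338, 0.083], 'eef_rot': [0.7744, 0.6327, -0.0001, 0.0001], 'contact_force': [0.1141, 0.1878, -2.074], 'moment': [-0.048, 0.0786, 0.0588], 'opening': 0.178}
[[ 0.199  0.98  -0.   ]
 [ 0.98  -0.199 -0.   ]
 [-0.    -0.    -1.   ]]
```

carry_out([
  {"claw": 0,"dp": [0,0,0.15],"delta_rot": [0,0,0]},
  {"claw": 0,"dp": [0,0,0.3],"delta_rot": [0,0,0]},
  {"claw": 0,"dp": [0,0,0.42],"delta_rot": [0,0,0]},
  {"claw": 0,"dp": [0,0,0.54],"delta_rot": [0,0,0]},
  {"claw": 0,"dp": [0,0,0.6],"delta_rot": [0,0,0]},
])

```text
clock: 25.05
tool_pos: [0.5518, 0.2338, 0.077]
eef_rot: [0.774, 0.633, -0.0, 0.0]
contact_force: [0.3, -0.0, -0.7]
opening: 0.18
```

carry_out([
  {"claw": 0,"dp": [0,0,0.03],"delta_rot": [0,0,0]},
  {"claw": 0,"dp": [0,0,0.06],"delta_rot": [0,0,0]},
  {"claw": 0,"dp": [0,0,0.06],"delta_rot": [0,0,0]},
  {"claw": 0,"dp": [0,0,0.06],"delta_rot": [0,0,0]},
  {"claw": 0,"dp": [0,0,0.06],"delta_rot": [0,0,0]},
])

```text
clock: 25.55
tool_pos: [0.5517, 0.2339, 0.0767]
eef_rot: [0.774, 0.633, -0.0, 0.0]
contact_force: [-0.9, -0.7, 3.0]
opening: 0.176
```

carry_out([
  {"claw": 0.22,"dp": [0,0,0],"delta_rot": [0,0,0]},
  {"claw": 0.3,"dp": [0,0,0],"delta_rot": [0,0,0]},
  {"claw": 0.45,"dp": [0,0,0],"delta_rot": [0,0,0]},
  {"claw": 0.7,"dp": [0,0,0],"delta_rot": [0,0,0]},
  {"claw": 1,"dp": [0,0,0],"delta_rot": [0,0,0]},
])

```text
clock: 26.05
tool_pos: [0.5518, 0.2339, 0.0766]
eef_rot: [0.774, 0.633, -0.0, 0.0]
contact_force: [-0.6, 0.6, -0.6]
opening: 0.55
```

carry_out([
  {"claw": 1,"dp": [0,0,0],"delta_rot": [0,0,0]},
  {"claw": 1,"dp": [0,0,0],"delta_rot": [0,0,0]},
  {"claw": 1,"dp": [0,0,0],"delta_rot": [0,0,0]},
  {"claw": 1,"dp": [0,0,-0.3],"delta_rot": [0,0,0]},
  {"claw": 1,"dp": [0,0,-1],"delta_rot": [0,0,0]},
])

```text
clock: 26.55
tool_pos: [0.5514, 0.2337, 0.0865]
eef_rot: [0.774, 0.633, -0.001, -0.0]
contact_force: [-0.6, -0.5, 0.1]
opening: 0.991
```

carry_out([
  {"claw": 1,"dp": [0,0,-2],"delta_rot": [0,0,0]},
  {"claw": 1,"dp": [0,0,-5],"delta_rot": [0,0,0]},
  {"claw": 1,"dp": [0,0,-8],"delta_rot": [0,0,0]},
  {"claw": 1,"dp": [0,0,-11],"delta_rot": [0,0,0]},
  {"claw": 1,"dp": [0,0,-13],"delta_rot": [0,0,0]},
])

```text
clock: 27.05
tool_pos: [0.5523, 0.234, 0.2194]
eef_rot: [0.774, 0.633, 0.001, 0.0]
contact_force: [-0.2, 0.5, 0.3]
opening: 0.999
```

carry_out([
  {"claw": 1,"dp": [0,0,0],"delta_rot": [0,0,0]},
  {"claw": 1,"dp": [0,0,0],"delta_rot": [0,0,0]},
  {"claw": 1,"dp": [0,0,0],"delta_rot": [0,0,0]},
  {"claw": 1,"dp": [0,0,0],"delta_rot": [0,0,0]},
  {"claw": 1,"dp": [0,0,0],"delta_rot": [0,0,0]},
])

```text
clock: 27.55
tool_pos: [0.5518, 0.2337, 0.2184]
eef_rot: [0.774, 0.633, 0.0, 0.0]
contact_force: [0.5, -0.2, 0.6]
opening: 1.001
```

```bash
python3 - <<'E'
from h import *
snap('side','s13');snap('wrist','w13')
goal([.5516,.2338,.2],-11.5)
a=cv2.resize(cv2.imread('pics/s0.png' if 0 else 'pics/side0.png')[180:270,240:310],None,fx=5,fy=5,interpolation=2)
b=cv2.resize(cv2.imread('pics/s13.png')[180:270,240:310],None,fx=5,fy=5,interpolation=2)
cv2.imwrite('pics/c23.png',np.hstack([a,b]))
E
```

```text
t 27.65 pos [0.552  0.2339 0.2187] F [ 0.1  1.  -0.3] op 1.002
dp cm [-0.01 -0.04  1.87] rot [ 0.0008 -0.0003 -0.0001]
```

View pics/c23.png

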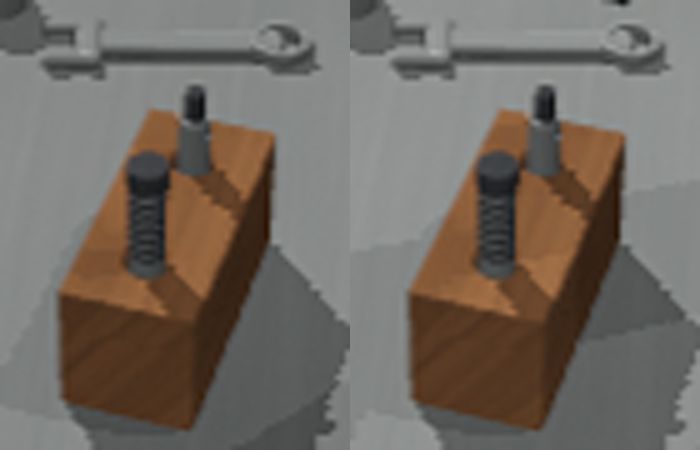

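View pics/w13.png

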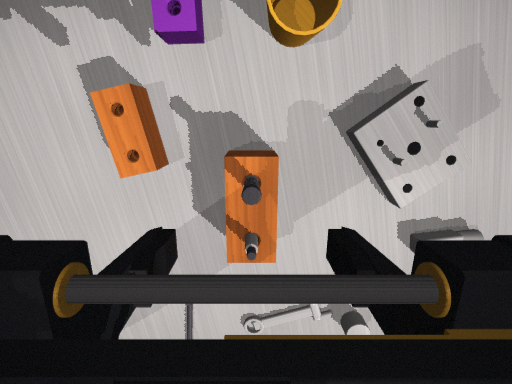

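The before and after views match. The punch is upright and fully home, with its cap at about the same pixel, (269,213) in the side view, and the pin punch and the other tools in view have not moved.

```bash
python3 -c "
from plant import finish_job
print(finish_job())"
```

```text
the job is handed in; nothing more can be done
None
```

The centre punch was pressed down the guide bush until it tripped, then set back in its free stand hole and released. I handed the job in at about 28 s of the 64 s allowed.

- **Press:** The nose went into the bush and met the workpiece about 10 to 11 mm below the mouth.
    - The push rose to about 16 N. That is above the 13 N expected, because the nose was rubbing the bore wall, so I eased it sideways.
    - It then fell to a steady 7 to 7.5 N, which I took as the snap. The push never climbed as it would at the end stop.
- **What is less certain:** The drop in force came gradually over about 2 mm of travel, not as one sharp jump. I backed off about 1.5 mm once partway, to tell the drop from friction or slip, and pressed again. I then went about 0.6 mm further at the end to confirm the force was flat. The snap is inferred from force and travel, since the nose joint can't be read directly.
- **Return:** The punch met the ledge at 3 N, at the same tool height (76.7 mm) as when I gripped it. The last side and wrist pictures show it upright and fully home, with the pin punch and the other tools in view where they were. The gripper is open and clear above it, reading about zero force.
- **Camera disagreement:** The top camera placed things about 4 to 7 mm off from the wrist camera, and the side camera about 2 to 3 mm off. I aligned the punch to the bush with relative wrist-camera measurements, checked against the side view.

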